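Put the tubs away under the sink and pin the drawer shut

TASK

Put the white round tubs away: nest them by size in the half-open drawer, the largest standing on its floor and each smaller one inside the next, then push the drawer fully home and swing the steel drop bar down across its front until its end sits in the latch. Then lock the bar: hold the ball-lock pin's thumb button in while you pass the pin from the front through the holes of the latch and the bar, up to its shoulder, and let go so that the button springs out and the balls lock. Leave the other things where they are.

Things in the scene. Friction and masses are not known exactly. Their poses are not given: they have to be found in the camera images.
- tub1: white round open plastic tub, no. 1 of 4 (1 largest), may be absent. 72 mm tall, about 90 g. Rolled rim 8 mm thick and 8 mm deep, outer radius 70, inner 62 mm; below it outer radius 66 tapering to 63 mm at the foot, wall 4 mm. Its inner floor is 16 mm above its underside: a tub nested in it stands that much higher, its rim 12 mm or more above this rim. Origin at centre of underside, z up
- tub2: white round open plastic tub, no. 2 of 4 (1 largest), may be absent. 68 mm tall, about 70 g. Rolled rim 8 mm thick and 8 mm deep, outer radius 56, inner 48 mm; below it outer radius 52 tapering to 49 mm at the foot, wall 4 mm. Its inner floor is 16 mm above its underside: a tub nested in it stands that much higher, its rim 12 mm or more above this rim. Origin at centre of underside, z up
- tub3: white round open plastic tub, no. 3 of 4 (1 largest), may be absent. 64 mm tall, about 50 g. Rolled rim 8 mm thick and 8 mm deep, outer radius 42, inner 34 mm; below it outer radius 38 tapering to 35 mm at the foot, wall 4 mm. Its inner floor is 16 mm above its underside: a tub nested in it stands that much higher, its rim 12 mm or more above this rim. Origin at centre of underside, z up
- tub4: white round open plastic tub, no. 4 of 4 (1 largest), may be absent. 60 mm tall, about 35 g. Rolled rim 8 mm thick and 8 mm deep, outer radius 28, inner 20 mm; below it outer radius 24 tapering to 21 mm at the foot, wall 4 mm. Its inner floor is 16 mm above its underside: a tub nested in it stands that much higher, its rim 12 mm or more above this rim. Origin at centre of underside, z up
- pin: loose ball-lock pin, 130 g; at the start it lies on the floor with its axis level, 8 mm up. Origin on the axis at the front face of the black handle plate; x along the axis to the tip, z up the long side of the plate. Plate: x -6 to 0, 40 mm wide (y), z -8 to +34 mm. Then a dark round shoulder, 16 mm dia., x 0 to 30, then the steel shank, 10 mm dia., x 30 to 74, last 6 mm tapered to 6 mm dia.
- pin_tip (a point): tip of the pin's shank, on its axis, 74 mm ahead of the pin's origin. Two locking balls, 14 mm behind the tip, make the shank 18 mm across (in y) while the button is out, too wide for the holes; they go in flush when the button is fully in
- pin_grip (a point): middle of the place to pinch the pin, 6 mm behind and 22 mm above its origin. Pinch along the pin's axis, one finger on the front face of the handle plate above the shoulder (fingertips at z over 9 mm), the other on the button's back: 19 mm thick with the button out, 13 mm with it in, so the pinch holds the button in
- pin_button (a joint): thumb button behind the handle plate: an aluminium thumb plate 26 mm wide (y), z -4 to +32 mm, its back at x -19 mm when out. Value 0 = out (balls locked), 0.006 m = fully in (balls free). Spring: 4 N to start, 10 N fully in; springs out when let go
- unit: fixed base of the slide-out drawer; its place and yaw vary. Origin on the floor midway between its two steel posts, x away from the robot (the way the drawer closes), y left. At y +135 mm the hinge post of the bar, to 78 mm high. At y -135 mm the latch: two upright steel lugs, x -12 to -6 and 6 to 12 mm, 28 mm wide, top 70 mm high, on a 38 mm high block; the bar's end drops between them
- lock_mouth (a point): centre of the hole in the front face of the front latch lug, 55 mm above the floor; its axes are the unit's, the hole runs along +x. The holes of both lugs and the bar's end are 13 mm in diameter and in line when the bar is fully down. With the pin's shoulder against the front lug its tip is 44 mm in from here and the balls are just clear behind the rear lug
- drawer (a joint): drawer slide: 0 = fully home, grows as it is drawn out towards the robot, stop at 0.13 m; starts about half open. About 2 N of friction, stays where left
- drawer_in (a point): centre of the drawer's inner floor (moves with the drawer, axes as the unit's), 15 mm above the cabinet floor. Grey plastic drawer, inside 180 mm in x by 190 mm in y, walls 5 mm thick, their top 57 mm above the inner floor, front panel top 75 mm above it
- drawer_front (a point): middle of the top edge of the drawer's front panel, on its front (robot's) face, 90 mm above the cabinet floor; the panel is 204 mm wide in y. With the drawer home this face is 18 mm behind the bar's middle plane
- bar (a joint): hinge of the drop bar, axis level along the unit's x: 0 = down, level across the front of the closed drawer with its end in the latch (a stop is there); pi/2 = straight up; starts raised at 1.45 to 1.75. Stiff (0.35 N m of friction): stays where left
- bar_hinge (a point): the drop bar's pivot at the hinge post, 55 mm above the floor. The flat steel bar is 8 mm thick (x), 22 mm high (30 mm round the end hole) and reaches 284 mm from the pivot; down, it points along the unit's -y; it swings in the unit's y-z plane
- bar_hole (a point): centre of the hole at the free end of the bar, 270 mm from the pivot
- spray_bottle: bystander, leave alone: green trigger spray bottle, capped shut, standing; round body 66 mm across, 208 mm tall in all; origin at the centre of its underside
- brush: bystander, leave alone: yellow nylon scrubbing brush lying bristles down, 160 x 50 mm, 40 mm high, long along its x; origin under its centre
- pipe_offcut: bystander, leave alone: white PVC pipe offcut standing on end, 50 mm across, 90 mm tall; origin at the centre of its underside
- sink_plug: bystander, leave alone: stainless steel sink plug with a small knob, 46 mm across, 32 mm high; origin at the centre of its underside
- soap_bar: bystander, leave alone: bar of washing soap, 60 x 40 mm, 25 mm high; origin at the centre of its underside
- jar: bystander, leave alone: lidded brown glass jar, 68 mm across, 100 mm tall; origin at the centre of its underside
- trap_nut: bystander, leave alone: white plastic trap nut (a ring) lying flat, 52 mm across, 18 mm high; origin at the centre of its underside
There are look-alikes about, which are no part of the job. Leave any orange look-alike of the tub1 alone. Leave any turquoise look-alike of the tub4 alone.

How it is judged (in metres and radians):
On the way, in this order (a step that is already met when the one before it is completed fails the run):
1. all the tubs stand nested in the drawer (angle between each of tub1, tub2, tub3, tub4's own z axis and vertical below 0.12 rad and z of tub1 in the frame of drawer_in between -0.006 and 0.005 m and x of tub1 in the frame of drawer_in between -0.075 and 0.075 m and y of tub1 in the frame of drawer_in between -0.08 and 0.08 m and z of tub2 in the frame of drawer_in between -0.006 and 0.021 m and x of tub2 in the frame of drawer_in between -0.075 and 0.075 m and y of tub2 in the frame of drawer_in between -0.08 and 0.08 m and z of tub3 in the frame of drawer_in between -0.006 and 0.037 m and x of tub3 in the frame of drawer_in between -0.075 and 0.075 m and y of tub3 in the frame of drawer_in between -0.08 and 0.08 m and z of tub4 in the frame of drawer_in between -0.006 and 0.053 m and x of tub4 in the frame of drawer_in between -0.075 and 0.075 m and y of tub4 in the frame of drawer_in between -0.08 and 0.08 m and horizontal distance between tub1 and tub2 below 0.014 m and z of tub2 in the frame of tub1 between 0.011 and 0.021 m and horizontal distance between tub2 and tub3 below 0.014 m and z of tub3 in the frame of tub2 between 0.011 and 0.021 m and horizontal distance between tub3 and tub4 below 0.014 m and z of tub4 in the frame of tub3 between 0.011 and 0.021 m and horizontal distance between tub1 and tub3 below 0.028 m and z of tub3 in the frame of tub1 between 0.011 and 0.037 m and horizontal distance between tub2 and tub4 below 0.028 m and z of tub4 in the frame of tub2 between 0.011 and 0.037 m and horizontal distance between tub1 and tub4 below 0.042 m and z of tub4 in the frame of tub1 between 0.011 and 0.053 m and linear speed of each of tub1, tub2, tub3, tub4 below 0.03 m/s), for 0.2 s.
2. the drawer is pushed home (value of joint drawer below 0.008 m), for 0.2 s.
3. the bar is down in the latch across the closed drawer (value of joint drawer below 0.008 m and value of joint bar below 0.04 rad), for 0.2 s.
4. the pin enters the latch holes with its button held in (all of step 3 and value of joint pin_button above 0.004 m and x of pin_tip in the frame of lock_mouth between 0.02 and 0.051 m and y of pin_tip in the frame of lock_mouth between -0.008 and 0.008 m and z of pin_tip in the frame of lock_mouth between -0.008 and 0.008 m), for 0.05 s.
At the end, for the whole second after the job is handed in: Tubs present stand upright in the drawer, each inside the next larger, seated within 5 mm; drawer within 8 mm of closed; bar within 0.04 rad of down; pin tip 38.5 to 51 mm past the lock mouth, within 8 mm of its axis; button out (under 1.5 mm in); pin at rest (all of step 3 and angle between each of tub1, tub2, tub3, tub4's own z axis and vertical below 0.12 rad and z of tub1 in the frame of drawer_in between -0.006 and 0.005 m and x of tub1 in the frame of drawer_in between -0.075 and 0.075 m and y of tub1 in the frame of drawer_in between -0.08 and 0.08 m and z of tub2 in the frame of drawer_in between -0.006 and 0.021 m and x of tub2 in the frame of drawer_in between -0.075 and 0.075 m and y of tub2 in the frame of drawer_in between -0.08 and 0.08 m and z of tub3 in the frame of drawer_in between -0.006 and 0.037 m and x of tub3 in the frame of drawer_in between -0.075 and 0.075 m and y of tub3 in the frame of drawer_in between -0.08 and 0.08 m and z of tub4 in the frame of drawer_in between -0.006 and 0.053 m and x of tub4 in the frame of drawer_in between -0.075 and 0.075 m and y of tub4 in the frame of drawer_in between -0.08 and 0.08 m and horizontal distance between tub1 and tub2 below 0.014 m and z of tub2 in the frame of tub1 between 0.011 and 0.021 m and horizontal distance between tub2 and tub3 below 0.014 m and z of tub3 in the frame of tub2 between 0.011 and 0.021 m and horizontal distance between tub3 and tub4 below 0.014 m and z of tub4 in the frame of tub3 between 0.011 and 0.021 m and horizontal distance between tub1 and tub3 below 0.028 m and z of tub3 in the frame of tub1 between 0.011 and 0.037 m and horizontal distance between tub2 and tub4 below 0.028 m and z of tub4 in the frame of tub2 between 0.011 and 0.037 m and horizontal distance between tub1 and tub4 below 0.042 m and z of tub4 in the frame of tub1 between 0.011 and 0.053 m and value of joint pin_button below 0.0015 m and x of pin_tip in the frame of lock_mouth between 0.0385 and 0.051 m and y of pin_tip in the frame of lock_mouth between -0.008 and 0.008 m and z of pin_tip in the frame of lock_mouth between -0.008 and 0.008 m and angle between the x axis of pin and the x axis of lock_mouth, either way round below 0.25 rad and linear speed of pin below 0.03 m/s); the robot touches nothing.
It fails at once if a bystander is shifted more than 50 mm or knocked over (distance of any of spray_bottle, brush, pipe_offcut, sink_plug, soap_bar, jar, trap_nut from where it was at the start of the episode above 0.05 m or angle between any of spray_bottle, jar, pipe_offcut's own z axis and vertical above 0.5 rad).
Of tub1, tub2, tub3, tub4 only 2 to 4 are there at a start; the rules pass over those that are not, and their reading is None.
At some moment in a run one of tub1, tub2, tub3, tub4 may be knocked a few centimetres aside while the robot is not near it.
It also fails if it takes over 210 s, if anything falls off the work surface, if the arm or the gripper's body presses on something with over 40 N, if the wrist force passes 120 N, or if a joint passes its speed limit or range.

ROBOT

A 6-joint arm with a two-finger parallel gripper is mounted at the origin on the work surface. World frame = base frame: x ahead of the robot, y to its left, z up, the work surface at z = 0. Lengths are in mm, angles in rad, forces in N, time in s.
With the tool pointing down it reaches from about 325 to 775 mm from the base axis. Payload 9.3 kg.
Tool frame: the origin (TCP) lies midway between the tips of the shut fingers; the grasp point (between the pads) lies 19 mm behind it; z points along the fingers, y is the direction in which the jaws open and shut (so a half turn about z gives the same grasp; the last joint's range is limited). The gripper opens to 85 mm and grips with 20 to 120 N. Pads are 22 mm wide; open, the fingers measure 114 mm over their backs; the gripper's body (76 mm by 85 mm) begins 54 mm behind the grasp point. The pads swing forward as they close: fully open they stand 13 mm farther back than shut.
Start: joints at [-1.476, 0.259, 0.021, 1.334, 0, 1.418], TCP at [134.893, -533.198, 231.279] pointing down, gripper open.
Joint ranges: [-3.04, 3.04], [-0.91, 1.82], [-1.04, 1.36], [-1.92, 1.95], [-1.52, 1.45], [-3.14, 3.14]. Speed limits (rad/s): [2.22, 2.22, 2.79, 3.14, 3.14, 3.14].

INTERFACE

Orientations are given as a unit quaternion [w, x, y, z].
In Python, from workcell import * gives the robot as it stands. The module is installed in compiled form; this text tells all that it offers.
- The arm moves only by the tool servo_tool, never from a script. Its argument "commands" is text: rows parted by semicolons, each of 6 numbers parted by spaces: the shift along the tool's x, y, z in units of 40 mm (1.0 is 40 mm), then the turn, a rotation vector about the tool's x, y, z in units of 6 degrees (1.0 is 6 degrees). A call has 1 to 12 rows; each row shifts and turns the pose as measured when the row begins, along the tool's axes as they then stand; what a row does not reach is not made up. A row lasts 1/12 s, in which the tool goes at most 41.7 mm and 7.16 degrees, less where a joint would pass 70% of its speed; a pose out of reach is approached as far as the arm can. A call is refused whole if a number of a shift passes 1 or a number of a turn 1, either way. A call with a gripper value outside its range is refused whole. "claw" is the finger opening in mm, from 0 to 85.4, set as the call begins (left out, the last holds). The fingers move at their own pace and stop on an object; "squeeze" is the grip in N (left out, the last holds). Time passes only in rows, so rows that do not move let the fingers close. It gives the time, the measured TCP pose, the force and the opening at its end, in the units of the state.
- state(): the state, without advancing time (a new reading comes with each control period).
- camera(name): name is "scene" or "top" or "wrist"; returns the picture (384x512x3 uint8, red, green, blue); there is no depth.
- camera_model(name): a dict with "intrinsics" (3x3 intrinsics, pixels), "k1" (the pictures are not rectified: a ray, as slopes to the right and down, at radius r is drawn at 1 + k1 r^2 times it, then the intrinsics apply), "R" (3x3) and "t" (3): a world point X has camera coordinates R X + t; the wrist camera has in their place "hand_eye" (4x4, takes a point from camera to tool coordinates, whose origin is the TCP and whose axes are the flange's). Camera axes: x right, y down, z forward; pixel columns grow to the right and rows downward; lengths in mm; the calibration is good to about 2 mm. A picture is of the moment at which its call begins: read the wrist's pose just before it. camera_model takes no time and is no camera call.
- close_job(): hands the job in, once; it reports no verdict.
The state is a dict: "time": time; "joint_pos": joint angles; "dq": joint speeds; "effort": joint torques, N m; "tool_pos": TCP position; "ee_rot": TCP orientation; "wrist_force": force on the tool from outside, world axes, zero at the start; "moment": the same for the moment, N m; "finger_gap": opening from 0.0 (shut) to 1.0 (fully open).
Only numpy, scipy, OpenCV 4.12 (cv2) and the standard library are available. Lean on these libraries where they do the work, as an engineer would, in place of code of your own. Each camera call takes 0.05 s, during which the arm holds its last target.

## Working session

There is one attempt and no reset: what is moved stays moved. The work goes in short steps, Python scripts to look and compute and a tool call to move; the robot and the scene stay as the last step left them, time stands still between calls to the robot, and variables do not carry over. Pictures are saved under pics/ and viewed, and the job is handed in when it is done.

Besides the shell and the picture viewer there is one more tool, called in YAML: its name, and indented under it one key for each argument. servo_tool: Moves the arm, as the interface text tells. Its arguments: {"type":"object","properties":{"commands":{"type":"string"},"claw":{"type":"number"},"squeeze":{"type":"number"}},"required":["commands"]}

```bash
ls -la; mkdir -p pics
python3 - <<'E'
from workcell import *
import cv2,numpy as np
np.set_printoptions(precision=4,suppress=True)
s=state();print(s)
for n in ["scene","top","wrist"]:
    im=camera(n);cv2.imwrite(f"pics/{n}0.png",im[:,:,::-1])
    print(n,camera_model(n))
E
```

```text
total 12
drwxr-xr-x  3 agent agent 4096 Dec  5 23:04 .
drwxr-xr-x 23 root  root  4096 Dec  5 23:04 ..
drwxr-xr-x  2 agent agent 4096 Dec  5 23:04 pics
{'time': 0.0, 'joint_pos': array([-1.4755,  0.2592,  0.0207,  1.3337, -0.    ,  1.4182]), 'dq': array([-0.0009,  0.0002,  0.0011, -0.0022,  0.0004, -0.0002]), 'effort': array([  0.0008, -55.5647,  34.4525,   0.0137,  -0.0002,   0.    ]), 'tool_pos': array([ 134.891 , -532.9157,  230.6508]), 'ee_rot': array([-0.0007,  0.9923,  0.1236,  0.    ]), 'wrist_force': array([-0.7021, -0.1697, -0.188 ]), 'moment': array([-0.0367, -0.0078, -0.0033]), 'finger_gap': 1.0010864468824168}
scene {'intrinsics': array([[378.3199,   0.    , 255.3504],
       [  0.    , 378.3199, 188.3633],
       [  0.    ,   0.    ,   1.    ]]), 'k1': 0.04013414782771624, 'R': array([[ 0.8356,  0.5491,  0.0171],
       [ 0.3909, -0.5724, -0.7208],
       [-0.386 ,  0.609 , -0.6929]]), 't': array([-409.7105, -122.9802, 1610.3903])}
top {'intrinsics': array([[375.0793,   0.    , 261.2147],
       [  0.    , 375.0793, 188.6005],
       [  0.    ,   0.    ,   1.    ]]), 'k1': -0.0716297259051898, 'R': array([[ 0.0028, -0.9995, -0.0313],
       [-0.9887,  0.0019, -0.15  ],
       [ 0.1499,  0.0314, -0.9882]]), 't': array([  16.1782,  484.2541, 1147.7829])}
wrist {'intrinsics': array([[287.576 ,   0.    , 258.621 ],
       [  0.    , 287.576 , 188.5465],
       [  0.    ,   0.    ,   1.    ]]), 'k1': -0.06698662096780007, 'hand_eye': array([[   0.0003,   -0.959 ,   -0.2836,   72.0694],
       [   1.    ,    0.0003,   -0.0001,    0.3922],
       [   0.0002,   -0.2836,    0.959 , -142.8237],
       [   0.    ,    0.    ,    0.    ,    1.    ]])}
```

View pics/scene0.png

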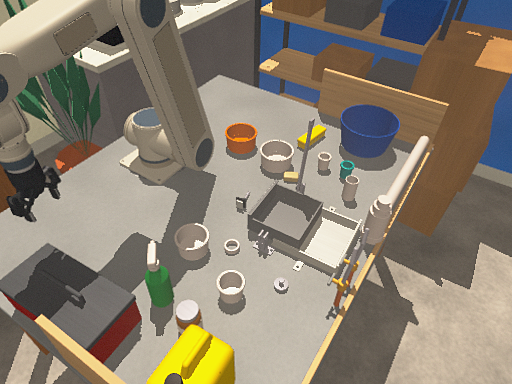

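View pics/top0.png

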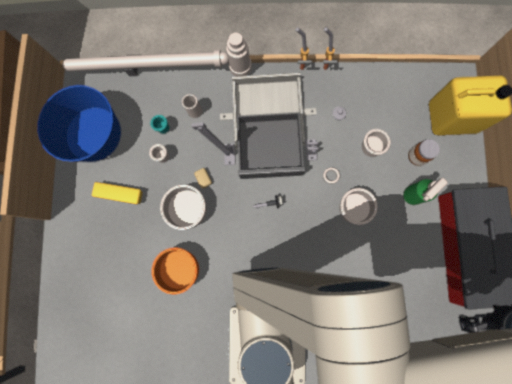

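View pics/wrist0.png

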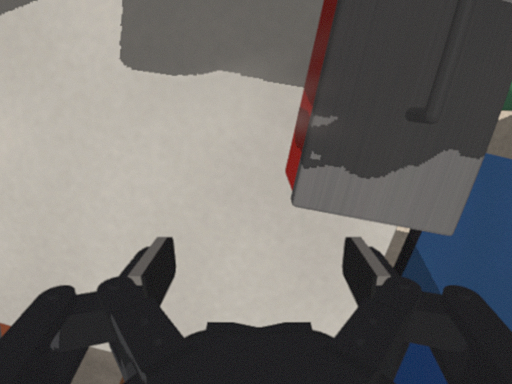

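```bash
cat > h.py <<'E'
from workcell import *
import cv2,numpy as np
from scipy.optimize import least_squares, brentq
from scipy.spatial.transform import Rotation as Rot
np.set_printoptions(precision=3,suppress=True)
def q2R(q): return Rot.from_quat([q[1],q[2],q[3],q[0]]).as_matrix()
def cam(n,s=None):
    m=camera_model(n)
    if n=="wrist":
        s=s or state(); T=np.eye(4);T[:3,:3]=q2R(s["ee_rot"]);T[:3,3]=s["tool_pos"]
        W=np.linalg.inv(T@m["hand_eye"]); R,t=W[:3,:3],W[:3,3]
    else: R,t=np.array(m["R"]),np.array(m["t"])
    return m["intrinsics"],m["k1"],R,t
def proj(C,X):
    K,k,R,t=C; X=np.atleast_2d(X); c=X@R.T+t; u=c[:,:2]/c[:,2:]
    r2=(u**2).sum(1,keepdims=True); u=u*(1+k*r2)
    return u*[K[0,0],K[1,1]]+[K[0,2],K[1,2]]
def unproj(C,px,z):
    K,k,R,t=C; px=np.atleast_2d(px).astype(float)
    d=(px-[K[0,2],K[1,2]])/[K[0,0],K[1,1]]; u=d.copy()
    for _ in range(30): u=d/(1+k*(u**2).sum(1,keepdims=True))
    v=np.c_[u,np.ones(len(u))]@R; o=-R.T@t
    return o+v*((z-o[2])/v[:,2])[:,None]
def snap(n,f):
    s=state(); im=camera(n)[:,:,::-1].copy(); cv2.imwrite(f"pics/{f}.png",im); return im,cam(n,s),s
def crop(im,f,x0,x1,y0,y1,k):
    cv2.imwrite(f"pics/{f}.png",cv2.resize(im[y0:y1,x0:x1],None,fx=k,fy=k,interpolation=cv2.INTER_CUBIC))
E
python3 - <<'E'
from h import *
im=cv2.imread("pics/top0.png")
crop(im,"c1",140,340,60,230,4)
C=cam("top")
for n,p,z in [("tub1",(183,207),72),("tub2",(359,205),68),("tub3",(376,142),64),("tub4",(158,153),60),("pin",(270,202),8)]:print(n,unproj(C,p,z))
E
```

```text
tub1 [[422.227 255.404  72.   ]]
tub2 [[ 428.435 -282.552   68.   ]]
tub3 [[ 627.336 -344.486   64.   ]]
tub4 [[596.191 345.268  60.   ]]
pin [[444.967 -11.093   8.   ]]
```

View pics/c1.png

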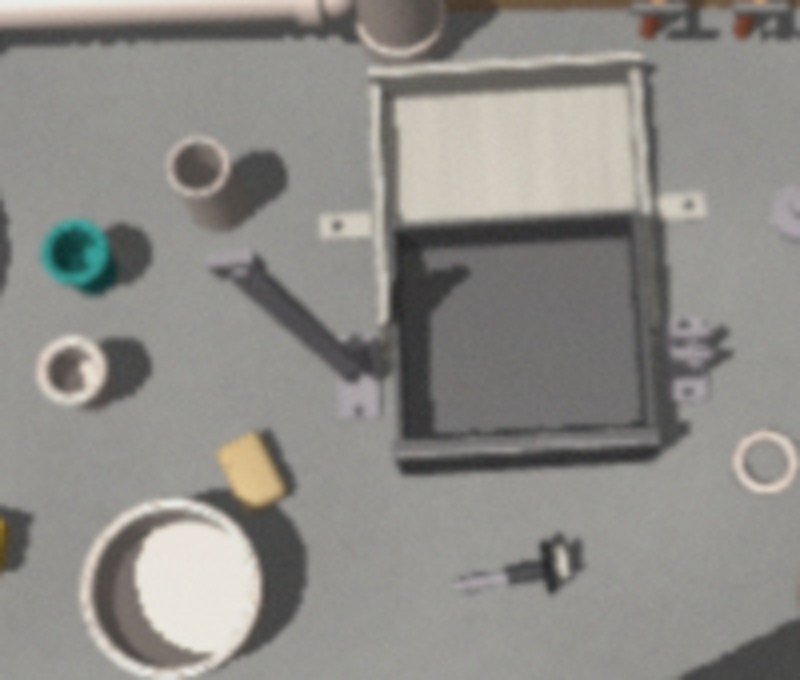

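```bash
cat >> h.py <<'E'
TUB={1:(70,62,72),2:(56,48,68),3:(42,34,64),4:(28,20,60)}
def ring(C,g,x,y,z,r,n=72):
    a=np.linspace(0,2*np.pi,n,endpoint=False)
    p=proj(C,np.c_[x+r*np.cos(a),y+r*np.sin(a),np.full(n,z)]).astype(np.float32)
    return cv2.remap(g,p[:,0].reshape(1,-1),p[:,1].reshape(1,-1),cv2.INTER_LINEAR).ravel()
def fit_tub(im,C,i,x,y,zb=0,rng=25):
    ro,ri,h=TUB[i]; g=cv2.cvtColor(im,cv2.COLOR_BGR2GRAY).astype(np.float32); z=h+zb
    def sc(x,y):
        b=(ring(C,g,x,y,z,ro-2)+ring(C,g,x,y,z,ri+2)+ring(C,g,x,y,z,(ro+ri)/2))/3
        o=ring(C,g,x,y,z,ro+5); n=ring(C,g,x,y,z,ri-5)
        return np.mean(np.clip(b-o,-40,40))+.5*np.mean(np.clip(b-n,-40,40))
    for st in (4,1,.5):
        w=rng if st==4 else 3*st*2
        G=[(sc(x+a,y+b),x+a,y+b) for a in np.arange(-w,w+.1,st) for b in np.arange(-w,w+.1,st)]
        s,x,y=max(G)
    return x,y,s
def draw(im,C,P,col=(0,0,255),k=1,close=False):
    p=np.round(proj(C,P)*k).astype(int); cv2.polylines(im,[p.reshape(-1,1,2)],close,col,1)
def circ(x,y,z,r,n=60):
    a=np.linspace(0,2*np.pi,n); return np.c_[x+r*np.cos(a),y+r*np.sin(a),np.full(n,z)]
E
python3 - <<'E'
from h import *
im=cv2.imread("pics/top0.png");C=cam("top")
k=3;big=cv2.resize(im,None,fx=k,fy=k,interpolation=cv2.INTER_CUBIC)
for i,x,y in [(1,422,255),(2,428,-282),(3,627,-344),(4,596,345)]:
    r=fit_tub(im,C,i,x,y);print(i,r)
    ro,ri,h=TUB[i]
    for q in(ro,ri):draw(big,C,circ(r[0],r[1],h,q),k=k)
# unit guess
F=lambda p:np.array([140,60])+np.array(p)/4
for n,p,z in [("latch f1",(690,325),3),("latch f2",(690,390),3),("drawer fl",(400,468),90),("drawer fr",(657,455),90),("dr bl",(395,235),72),("hinge foot",(358,398),3),("tip",(460,585),8),("pl",(548,560),20)]:print(n,unproj(C,F(p),z))
cv2.imwrite("pics/ov1.png",big[120:720,400:1200])
E
```

```text
1 (np.float64(424.0), np.float64(261.0), np.float32(51.208847))
2 (np.float64(427.0), np.float64(-281.5), np.float32(48.59078))
3 (np.float64(629.5), np.float64(-345.5), np.float32(53.366657))
4 (np.float64(599.5), np.float64(350.5), np.float32(57.19694))
latch f1 [[ 647.4   -151.763    3.   ]]
latch f2 [[ 592.296 -150.678    3.   ]]
drawer fl [[511.91   79.219  90.   ]]
drawer fr [[ 521.353 -115.421   90.   ]]
dr bl [[702.818  87.083  72.   ]]
hinge foot [[586.711 122.443   3.   ]]
tip [[431.258  37.13    8.   ]]
pl [[449.97  -33.487  20.   ]]
```

View pics/ov1.png

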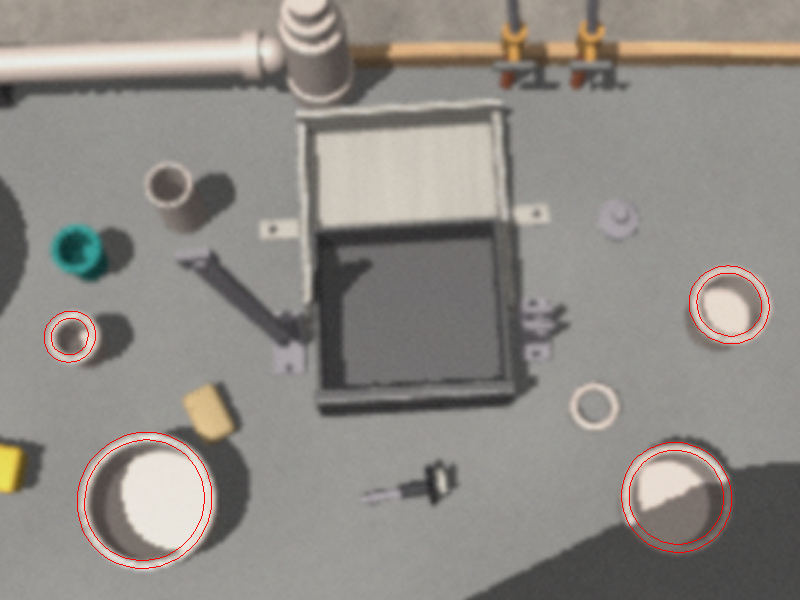

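```bash
cat >> h.py <<'E'
def U(u,P):
    x,y,th=u; P=np.atleast_2d(np.asarray(P,float)); c,s=np.cos(th),np.sin(th)
    return np.c_[x+c*P[:,0]-s*P[:,1], y+s*P[:,0]+c*P[:,1], P[:,2]]
def unit_lines(u,d,b):
    L=[]
    f=18-d
    L.append((U(u,[[f,102,90],[f,-102,90],[f,-102,15],[f,102,15],[f,102,90]]),(0,0,255)))
    L.append((U(u,[[f+5,95,72],[f+185,95,72],[f+185,-95,72],[f+5,-95,72]]),(0,255,255)))
    L.append((U(u,[[f+5,95,15],[f+185,95,15],[f+185,-95,15],[f+5,-95,15],[f+5,95,15]]),(0,255,0)))
    for x in(-12,-6,6,12): L.append((U(u,[[x,-149,38],[x,-149,70],[x,-121,70],[x,-121,38]]),(255,0,255)))
    t=np.linspace(0,2*np.pi,30); L.append((U(u,np.c_[0*t-12,-135+6.5*np.cos(t),55+6.5*np.sin(t)]),(0,255,0)))
    c,s=np.cos(b),np.sin(b)
    for x in(-4,4): L.append((U(u,[[x,135-r*c-h*s,55+r*s-h*c] for r,h in((0,11),(284,11),(284,-11),(0,-11))]),(255,100,0)))
    return L
E
python3 - <<'E'
from h import *
im=cv2.imread("pics/top0.png");C=cam("top")
k=5
def ov(f,u,d,b,C,im,x0,y0,x1,y1):
    big=cv2.resize(im,None,fx=k,fy=k,interpolation=cv2.INTER_CUBIC)
    for P,c in unit_lines(u,d,b):draw(big,C,P,c,k)
    cv2.imwrite(f"pics/{f}.png",big[y0*k:y1*k,x0*k:x1*k])
u=(613,-14,.045);d=75;b=1.6
ov("ov2",u,d,b,C,im,180,65,335,185)
ov("ov3",u,d,b,cam("scene"),cv2.imread("pics/scene0.png"),225,110,380,225)
E
```

```text
(no output)
```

View pics/ov2.png

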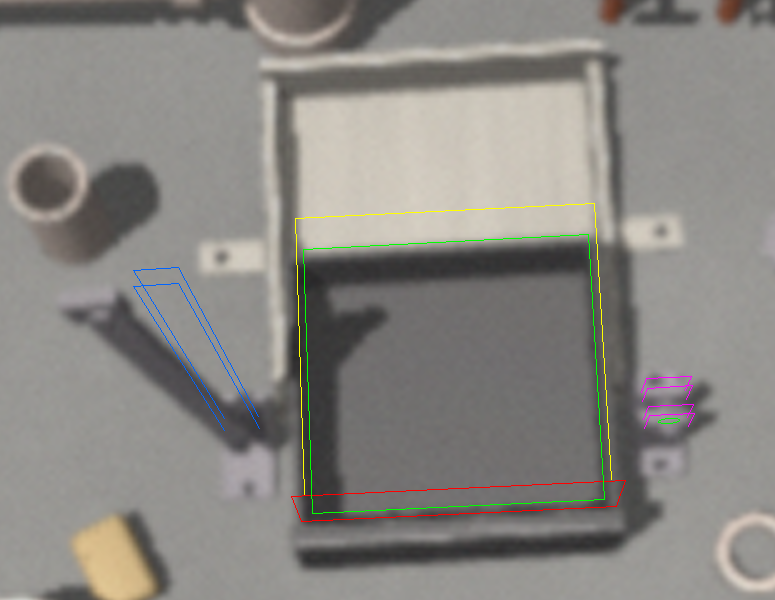

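View pics/ov3.png

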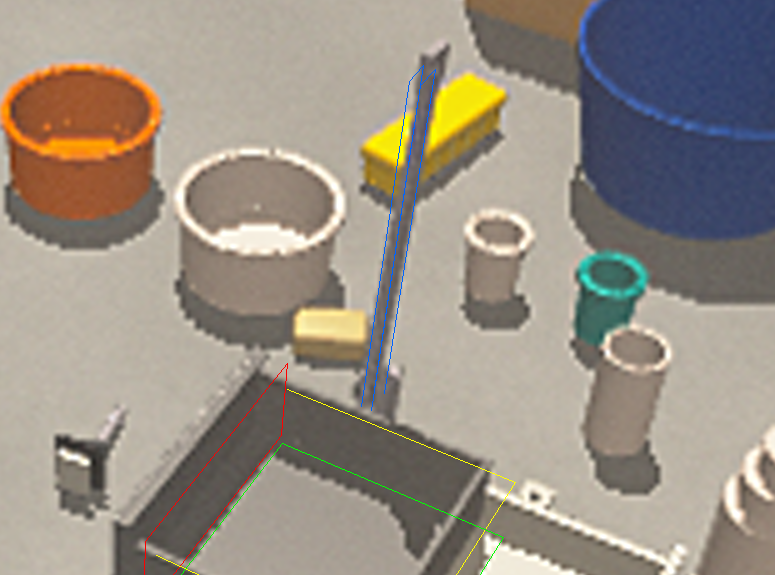

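servo_tool:
  commands: "0 0 -0.4 0 0 -1;0 0 -0.4 0 0 -1;0 0 -0.4 0 0 -1;0 0 -0.4 0 0 -1;0 0 -0.4 0 0 -1;0 0 -0.4 0 0 -1;0 0 -0.2 0 0 -1;0 0 0 0 0 -1;0 0 0 0 0 -1;0 0 0 0 0 -1;0 0 0 0 0 -1;0 0 0 0 0 -1"

```text
time: 1.15
tool_pos: [134.8, -531.9, 336.6]
ee_rot: [-0.003, 0.71, 0.704, 0.003]
wrist_force: [-0.0, 0.3, 0.7]
finger_gap: 0.999
```

servo_tool:
  commands: "0 0 0 0 0 -1;0 0 0 0 0 -1;0 0 0 0 0 -1;0 0 0 0 0 -1;0 0 0 0 0 -1;0 0 0 0 0 -1;0 0 0 0 0 -1;0 0 0 0 0 -1;0 0 0 0 0 -1;0 0 0 0 0 -1;0 0 0 0 0 -1;0 0 0 0 0 -1"

```text
time: 2.15
tool_pos: [134.7, -531.1, 333.2]
ee_rot: [-0.002, 0.129, 0.992, 0.008]
wrist_force: [-0.2, 0.0, -0.1]
finger_gap: 1.0
```

```bash
cat >> h.py <<'E'
def yawR(yaw):
    c,s=np.cos(yaw),np.sin(yaw); return np.array([[c,s,0],[s,-c,0],[0,0,-1.]])
def plan(x,y,z,yawdeg):
    s=state(); R=q2R(s["ee_rot"]); T=yawR(np.radians(yawdeg))
    rv=Rot.from_matrix(R.T@T).as_rotvec(degrees=True)/6
    d=np.array([x,y,z])-s["tool_pos"]
    print("t",round(s["time"],2),"pos",s["tool_pos"],"yaw",np.degrees(np.arctan2(R[1,0],R[0,0])).round(1),"F",s["wrist_force"],"gap",round(s["finger_gap"]*85.4,1))
    print("turn(6deg):",rv.round(2)," shift now:",(R.T@d/40).round(2)," shift after turn:",(T.T@d/40).round(2))
E
python3 - <<'E'
from h import *
plan(430,0,360,182.5)
E
```

```text
t 2.15 pos [ 134.715 -531.11   333.195] yaw 165.2 F [-0.151  0.018 -0.082] gap 85.4
turn(6deg): [ 0.15 -0.03 -2.88]  shift now: [-3.75 14.73 -0.47]  shift after turn: [-7.95 12.94 -0.67]
```

servo_tool:
  commands: "-0.3 1 -0.2 0.1 0 -1;-0.35 1 -0.2 0 0 -1;-0.5 1 -0.1 0 0 -0.9;-0.6 1 0 0 0 0;-0.6 1 0 0 0 0;-0.6 1 0 0 0 0;-0.6 1 0 0 0 0;-0.6 1 0 0 0 0;-0.6 1 0 0 0 0;-0.6 1 0 0 0 0;-0.6 1 0 0 0 0;-0.6 1 0 0 0 0"

```text
time: 3.15
tool_pos: [364.1, -89.8, 352.1]
ee_rot: [-0.002, -0.028, 1.0, 0.007]
wrist_force: [1.3, -0.7, -0.8]
finger_gap: 1.002
```

Run:
```python
from h import *
plan(430,0,360,182.5)
```

```text
t 3.15 pos [364.148 -89.798 352.095] yaw -176.8 F [ 1.327 -0.723 -0.81 ] gap 85.6
turn(6deg): [ 0.13 -0.03  0.12]  shift now: [-1.77  2.15 -0.17]  shift after turn: [-1.74  2.17 -0.2 ]
```

servo_tool:
  commands: "-0.8 0.8 -0.1 0.1 0 0.1;-0.8 0.8 -0.1 0 0 0;-0.2 0.5 0 0 0 0;0 0 0 0 0 0;0 0 0 0 0 0"

```text
time: 3.57
tool_pos: [428.2, 1.6, 359.3]
ee_rot: [-0.002, -0.027, 1.0, 0.002]
wrist_force: [0.4, -0.5, -0.1]
finger_gap: 1.0
```

Run:
```python
from h import *
im,C,s=snap("wrist","w1"); print(s["tool_pos"],s["ee_rot"])
snap("top","top1")
import pickle;pickle.dump((C,s),open("w1.pkl","wb"))
```

```text
[428.223   1.573 359.318] [-0.002 -0.027  1.     0.002]
```

View pics/w1.png

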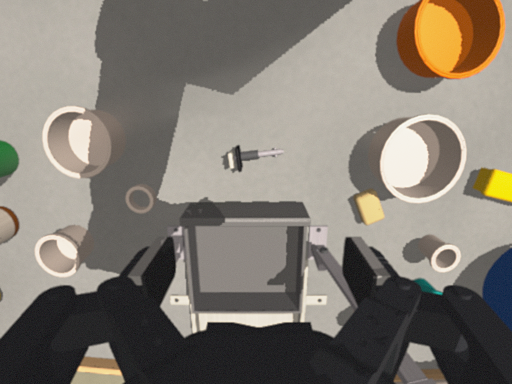

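```bash
cat >> h.py <<'E'
def ov(f,u,d,b,C,im,x0,y0,x1,y1,k=5):
    big=cv2.resize(im[y0:y1,x0:x1],None,fx=k,fy=k,interpolation=cv2.INTER_CUBIC)
    for P,c in unit_lines(u,d,b):
        p=np.round((proj(C,P)-[x0,y0]+.5)*k).astype(int); cv2.polylines(big,[p.reshape(-1,1,2)],False,c,1)
    cv2.imwrite(f"pics/{f}.png",big)
E
python3 - <<'E'
from h import *
import pickle;C,s=pickle.load(open("w1.pkl","rb"))
im=cv2.imread("pics/w1.png")
u=(598,-14,.037);d=75;b=1.6
ov("ov4",u,d,b,C,im,165,195,335,320,4)
E
```

```text
(no output)
```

View pics/ov4.png

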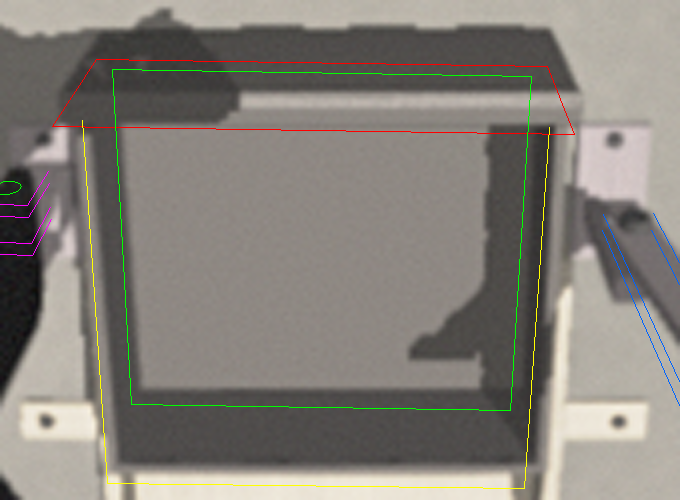

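Run:
```python
from h import *
import pickle;C,s=pickle.load(open("w1.pkl","rb"))
im=cv2.imread("pics/w1.png")
def px(c,k=4,o=(165,195)): return np.array(c)/k-.5+np.array(o)
pts=[((0,102,90),(62,93)),((0,-102,90),(580,93)),((0,102,15),(103,30)),((0,-102,15),(550,30)),((185,95,15),(140,388)),((185,-95,15),(510,388)),((185,95,72),(118,468)),((185,-95,72),(535,468))]
# image left = world -y
L=[((p[0],-p[1],p[2]),px(q)) for p,q in pts]
def f(v): return np.concatenate([(proj(C,U(v[:3],p))[0]-q) for p,q in L])
r=least_squares(f,[540,-14,.04],x_scale=[10,10,.1]);print(r.x,r.fun.round(1))
```

```text
[527.45  -14.457   0.048] [-1.5  0.9  0.6  1.5 -0.9  0.8  0.8  1.3 -0.3 -1.1  2.4 -0.7 -0.8 -1.9
 -0.1 -1.4]
```

Run:
```python
from h import *
import pickle;C,s=pickle.load(open("w1.pkl","rb"))
im=cv2.imread("pics/w1.png")
for i,x,y in [(1,424,261),(2,427,-281),(3,629,-345),(4,599,350)]:
    print(i,fit_tub(im,C,i,x,y))
im=cv2.imread("pics/top1.png");Ct=cam("top")
for i,x,y in [(1,424,261),(4,599,350),(3,629,-345)]:
    print(i,fit_tub(im,Ct,i,x,y))
print(unproj(C,(312.2,247.8),55))
plan(424,195,120,183)
```

```text
1 (np.float64(424.0), np.float64(262.0), np.float32(53.957565))
2 (np.float64(427.5), np.float64(-282.0), np.float32(45.17719))
3 (np.float64(628.5), np.float64(-349.5), np.float32(53.46588))
4 (np.float64(601.0), np.float64(350.0), np.float32(60.0))
1 (np.float64(424.0), np.float64(261.5), np.float32(41.859188))
4 (np.float64(599.5), np.float64(350.0), np.float32(56.212852))
3 (np.float64(629.5), np.float64(-347.0), np.float32(47.466545))
[[589.648 104.494  55.   ]]
t 3.67 pos [427.718   0.418 359.437] yaw -177.0 F [0.003 0.41  0.203] gap 85.4
turn(6deg): [ 0.04 -0.03 -0.01]  shift now: [-0.18  4.84  6.01]  shift after turn: [-0.16  4.86  5.99]
```

servo_tool:
  commands: "0 0.7 0.7 0 0 0;0 0.8 0.8 0 0 0;0 0.8 0.8 0 0 0;0 0.8 0.8 0 0 0;0 0.8 0.8 0 0 0;0 0.6 0.8 0 0 0;0 0.3 0.8 0 0 0;0 0 0 0 0 0;0 0 0 0 0 0"
  claw: 40
  squeeze: 40

```text
time: 4.42
tool_pos: [419.1, 179.0, 140.4]
ee_rot: [0.002, -0.014, 1.0, -0.0]
wrist_force: [0.3, 0.2, 0.7]
finger_gap: 0.466
```

Run:
```python
from h import *
plan(427.4,195.7,60,183)
snap("wrist","w2")
```

```text
t 4.42 pos [419.061 178.956 140.428] yaw -178.4 F [0.338 0.218 0.75 ] gap 39.8
turn(6deg): [-0.01  0.04 -0.23]  shift now: [-0.21  0.41  2.01]  shift after turn: [-0.23  0.41  2.01]
```

View pics/w2.png

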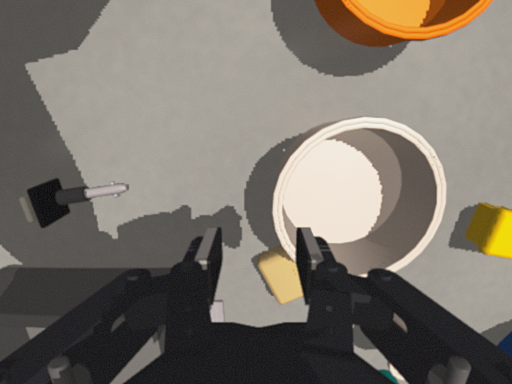

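servo_tool:
  commands: "-0.22 0.4 0 0 0 -0.2;0 0 0 0 0 0;0 0 0.7 0 0 0;0 0 0.7 0 0 0;0 0 0.6 0 0 0;0 0 0 0 0 0"

```text
time: 4.97
tool_pos: [437.3, 188.1, 70.3]
ee_rot: [0.012, -0.019, 1.0, 0.001]
wrist_force: [-0.5, -0.7, 0.3]
finger_gap: 0.466
```

Run:
```python
from h import *
plan(427.4,195.7,60,183)
```

```text
t 4.97 pos [437.267 188.111  70.334] yaw -177.8 F [-0.455 -0.698  0.337] gap 39.8
turn(6deg): [ 0.01  0.22 -0.14]  shift now: [0.25 0.2  0.25]  shift after turn: [0.24 0.2  0.26]
```

servo_tool:
  commands: "0.24 0.2 0 0 0.2 -0.1;0 0 0.2 0 0 0;0 0 0 0 0 0"

```text
time: 5.22
tool_pos: [429.1, 194.3, 66.4]
ee_rot: [0.002, -0.022, 1.0, 0.001]
wrist_force: [-0.5, 0.3, -0.8]
finger_gap: 0.467
```

Run:
```python
from h import *
plan(427.4,195.7,60,183)
```

```text
t 5.22 pos [429.146 194.289  66.381] yaw -177.4 F [-0.521  0.31  -0.775] gap 39.9
turn(6deg): [ 0.01  0.05 -0.07]  shift now: [0.04 0.04 0.16]  shift after turn: [0.04 0.04 0.16]
```

servo_tool:
  commands: "0 0 0.17 0 0 0;0 0 0 0 0 0;0 0 0 0 0 0;0 0 0 0 0 0;0 0 0 0 0 0;0 0 0 0 0 0;0 0 0 0 0 0"
  claw: 3

```text
time: 5.8
tool_pos: [431.6, 194.9, 62.9]
ee_rot: [0.006, -0.023, 1.0, 0.001]
wrist_force: [1.0, 1.0, -0.8]
finger_gap: 0.077
```

Run:
```python
from h import *
plan(427.4,195.7,60,183)
```

```text
t 5.8 pos [431.563 194.931  62.868] yaw -177.4 F [ 0.958  1.035 -0.835] gap 6.6
turn(6deg): [ 0.02  0.11 -0.07]  shift now: [0.1  0.02 0.07]  shift after turn: [0.1  0.02 0.07]
```

servo_tool:
  commands: "0 0 -0.8 0 0.1 0;0 0 -0.8 0 0 0;0 0 -0.8 0 0 0;0 -0.3 -0.8 0 0 0;0 -0.6 0 0 0 0;0 -0.7 0 0 0 0;0 -0.7 0 0 0 0;0 -0.7 0 0 0 0;0 -0.7 0 0 0 0;0 -0.7 0 0 0 0;0 -0.7 0 0 0 0;0 -0.7 0 0 0 0"

```text
time: 6.8
tool_pos: [439.6, -42.6, 196.4]
ee_rot: [-0.002, -0.028, 1.0, 0.0]
wrist_force: [0.7, 0.4, -0.9]
finger_gap: 0.076
```

Run:
```python
from h import *
plan(630,-77,180,183)
snap("scene","s3");snap("wrist","w3")
```

```text
t 6.8 pos [439.559 -42.599 196.382] yaw -176.8 F [ 0.707  0.381 -0.852] gap 6.5
turn(6deg): [ 0.01 -0.03  0.04]  shift now: [-4.71 -1.13  0.39]  shift after turn: [-4.71 -1.11  0.41]
```

View pics/s3.png

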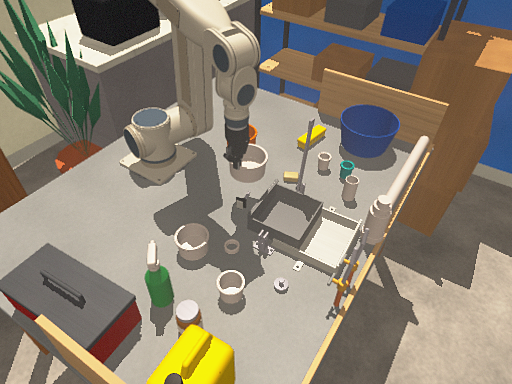

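View pics/w3.png

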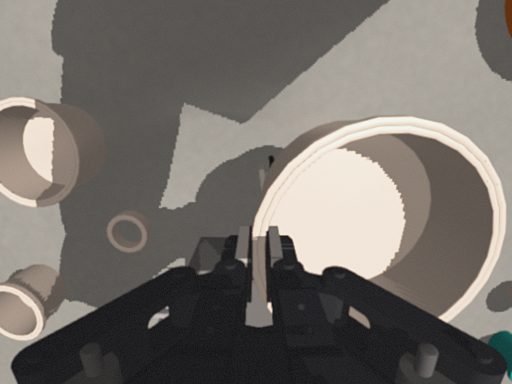

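servo_tool:
  commands: "-0.4 -0.5 0 0 0 0;-0.7 -0.6 0 0 0 0;-0.7 0 0 0 0 0;-0.7 0 0 0 0 0;-0.7 0 0 0 0 0;-0.7 0 0 0 0 0;-0.5 0 0 0 0 0;-0.2 0 0 0 0 0;0 0 0 0 0 0;0 0 0 0 0 0"

```text
time: 7.73
tool_pos: [631.7, -77.1, 191.6]
ee_rot: [-0.005, -0.025, 1.0, 0.001]
wrist_force: [-1.5, -0.6, -0.5]
finger_gap: 0.08
```

Run:
```python
from h import *
plan(630,-77,80,183)
im,C,s=snap("wrist","w4")
x,y,z=s["tool_pos"]
for dz in(6,9,12):print(dz,fit_tub(im,C,1,x-5,y+66,z+dz-72,10))
im,C,s=snap("top","top4")
for dz in(9,):print(dz,fit_tub(im,C,1,x-5,y+66,z+dz-72,10))
```

```text
t 7.73 pos [631.719 -77.088 191.569] yaw -177.2 F [-1.476 -0.59  -0.516] gap 6.9
turn(6deg): [ 0.03 -0.1  -0.03]  shift now: [ 0.01 -0.    2.79]  shift after turn: [0.04 0.   2.79]
6 (np.float64(630.718524731582), np.float64(-12.088294942956566), np.float32(35.99326))
9 (np.float64(629.218524731582), np.float64(-11.588294942956566), np.float32(35.742386))
12 (np.float64(631.718524731582), np.float64(-15.588294942956566), np.float32(36.00383))
9 (np.float64(615.218524731582), np.float64(-7.588294942956566), np.float32(5.774304))
```

View pics/w4.png

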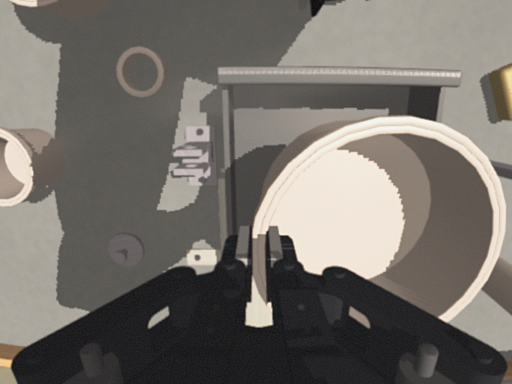

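View pics/top4.png

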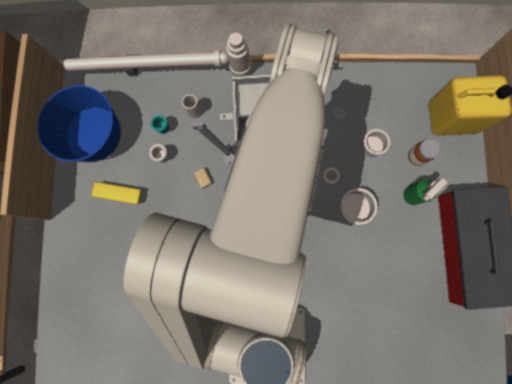

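Run:
```python
from h import *
im=cv2.imread("pics/w4.png")
crop(im,"c4",140,340,40,230,4)
crop(im,"c5",160,230,115,200,8)
import pickle;pickle.dump(cam("wrist"),open("w4.pkl","wb"))
```

```text
(no output)
```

View pics/c4.png

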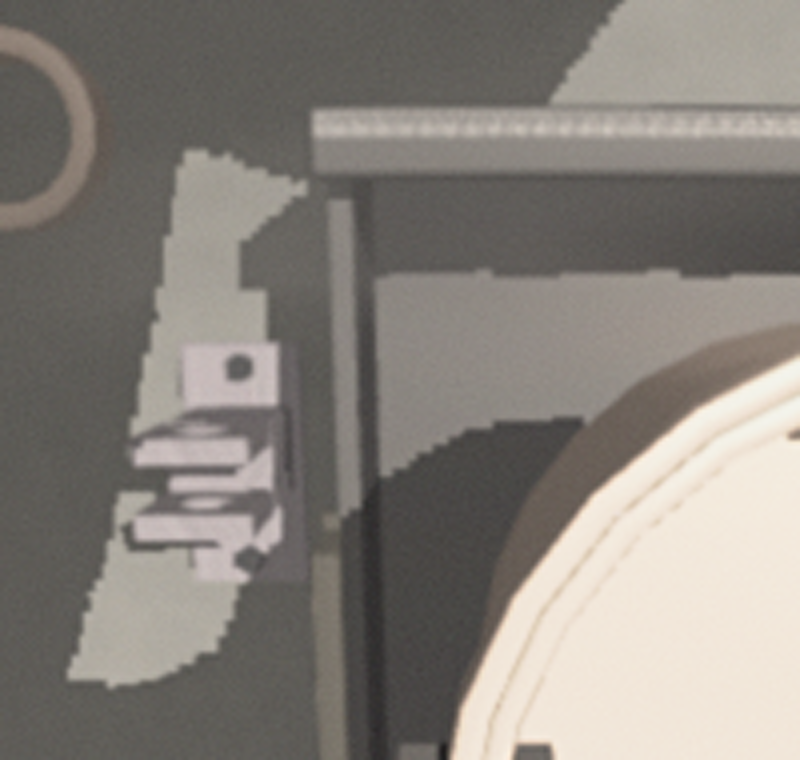

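View pics/c5.png

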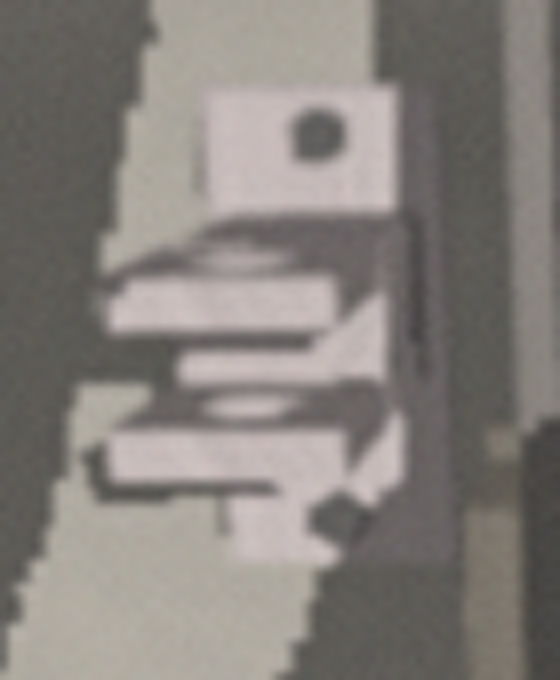

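Run:
```python
from h import *
import pickle;C=pickle.load(open("w4.pkl","rb"))
def px(c,k=8,o=(160,115)): return np.array(c)/k-.5+np.array(o)
pts=[((-12,-149),(107,277)),((-12,-121),(338,277)),((-6,-121),(340,331)),((-6,-149),(108,332)),((6,-149),(108,430)),((6,-121),(345,430)),((12,-121),(345,487)),((12,-149),(108,485))]
L=[((p[0],p[1],70),px(q)) for p,q in pts]
def f(v): return np.concatenate([(proj(C,U(v[:3],p))[0]-q) for p,q in L])
r=least_squares(f,[590,-14,.04],x_scale=[10,10,.1]);print(r.x,r.fun.round(2), U(r.x,[0,-135,55]))
e=unproj(C,[(219,68),(460,69)],90);print(e,np.arctan2(-(e[1]-e[0])[0],(e[1]-e[0])[1]))
e2=unproj(C,[(219,68)],90)[0]
th=.048
r2=least_squares(lambda v:np.concatenate([(proj(C,U((v[0],v[1],th),p))[0]-q) for p,q in L]),[590,-14]);print(r2.x,U((*r2.x,th),[0,-135,55]),r2.fun.round(2))
```

```text
[609.263 -10.055   0.032] [-0.85  0.2   0.22  0.55  0.19  0.21 -0.58 -0.29  0.2   0.03  0.01  0.43
  0.23 -0.5   0.59 -0.66] [[ 613.607 -144.985   55.   ]]
[[ 531.448 -114.08    90.   ]
 [ 519.015   84.804   90.   ]] 0.062433020530642994
[607.13  -10.141] [[ 613.608 -144.985   55.   ]] [-1.03  0.43  0.01  0.31  0.08 -0.03 -0.67 -0.05  0.31  0.26  0.1   0.21
  0.42 -0.72  0.8  -0.44]
```

servo_tool:
  commands: "0.1 0 0.5 0 -0.1 0;0 0 0.6 0 0 0;0 0 0.6 0 0 0;0 0 0.5 0 0 0;0 0 0.3 0 0 0;0 0 0 0 0 0;0 0 0 0 0 0"

```text
time: 8.42
tool_pos: [621.7, -76.8, 93.5]
ee_rot: [0.003, -0.024, 1.0, 0.001]
wrist_force: [-0.2, -0.3, -0.6]
finger_gap: 0.079
```

Run:
```python
from h import *
plan(628,-77,79,183)
```

```text
t 8.42 pos [621.708 -76.775  93.541] yaw -177.3 F [-0.233 -0.315 -0.599] gap 6.7
turn(6deg): [ 0.01  0.06 -0.05]  shift now: [-0.15 -0.01  0.36]  shift after turn: [-0.16 -0.01  0.36]
```

servo_tool:
  commands: "-0.1 0 0.2 0 0.06 0;0 0 0.15 0 0 0;0 0 0.05 0 0 0;0 0 0 0 0 0;0 0 0 0 0 0"

```text
time: 8.83
tool_pos: [627.1, -77.0, 80.3]
ee_rot: [0.002, -0.024, 1.0, -0.0]
wrist_force: [0.5, 0.1, -0.4]
finger_gap: 0.08
```

Run:
```python
from h import *
plan(628,-77,79,183)
```

```text
t 8.83 pos [627.08  -77.033  80.265] yaw -177.3 F [ 0.524  0.051 -0.44 ] gap 6.9
turn(6deg): [-0.01  0.04 -0.05]  shift now: [-0.02 -0.    0.03]  shift after turn: [-0.02 -0.    0.03]
```

Release (a small drop of ~2 mm), then rise.

servo_tool:
  commands: "0 0 0.04 0 0 0;0 0 0 0 0 0;0 0 0 0 0 0;0 0 0 0 0 0;0 0 -0.5 0 0 0;0 0 -0.8 0 0 0;0 0 -0.8 0 0 0;0 0 -0.8 0 0 0;0 -0.5 -0.8 0 0 0;0 -0.5 -0.6 0 0 0;0 0 0 0 0 0"
  claw: 34

```text
time: 9.75
tool_pos: [626.8, -116.5, 258.1]
ee_rot: [0.001, -0.025, 1.0, -0.0]
wrist_force: [-0.6, -0.0, 0.0]
finger_gap: 0.396
```

Run:
```python
from h import *
im,C,s=snap("wrist","w5")
print(fit_tub(im,C,1,622,-10,15,15))
# tub2 grip on +y or -y side; target
plan(430,-335,120,183)
```

```text
(np.float64(626.5), np.float64(-13.5), np.float32(54.868473))
t 9.8 pos [ 626.532 -115.279  256.244] yaw -177.1 F [ 0.34   0.602 -0.101] gap 34.1
turn(6deg): [ 0.01  0.01 -0.02]  shift now: [ 5.18 -5.24  3.4 ]  shift after turn: [ 5.19 -5.23  3.41]
```

View pics/w5.png

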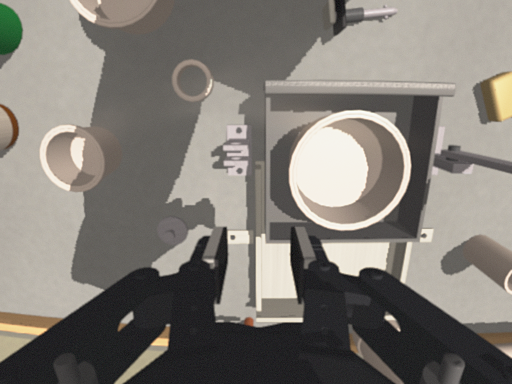

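Run:
```python
from h import *
C=cam("top");print(unproj(C,(415,193),130),unproj(C,(438,186),200))
im=cv2.imread("pics/top4.png");print(fit_tub(im,C,2,427,-282,0,25),fit_tub(im,C,3,629,-346))
s=state()
```

```text
[[ 456.326 -432.758  130.   ]] [[ 465.704 -470.724  200.   ]]
(np.float64(426.0), np.float64(-282.5), np.float32(46.05071)) (np.float64(629.5), np.float64(-346.0), np.float32(51.11885))
```

servo_tool:
  commands: "0.5 -0.4 0 0 0 1;0.5 -0.5 0 0 0 1;0.45 -0.6 0 0 0 1;0.4 -0.6 0 0 0 1;0.35 -0.7 0 0 0 1;0.25 -0.7 0 0 0 1;0.2 -0.8 0 0 0 1;0.1 -0.8 0.2 0 0 1;0 -0.8 0.5 0 0 0;0 -0.8 0.6 0 0 0;0 -0.4 0.7 0 0 0;0 0 0 0 0 0"

```text
time: 10.8
tool_pos: [378.0, -327.8, 160.3]
ee_rot: [-0.005, 0.401, 0.916, 0.003]
wrist_force: [-0.5, 1.6, -0.8]
finger_gap: 0.397
```

Run:
```python
from h import *
im,C,s=snap("wrist","w6")
x,y,q=fit_tub(im,C,2,427,-282); print(x,y,q)
plan(x-52*.707,y-52*.707,100,135)
```

```text
424.5 -279.5 37.33647
t 10.85 pos [ 379.258 -327.692  162.595] yaw 132.8 F [ 0.006  0.734 -0.609] gap 33.8
turn(6deg): [ 0.02 -0.1  -0.37]  shift now: [0.05 0.35 1.57]  shift after turn: [0.05 0.35 1.56]
```

View pics/w6.png

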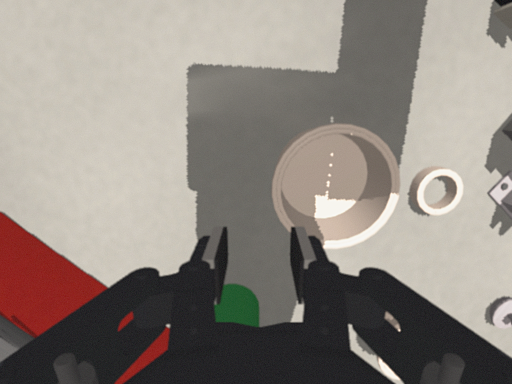

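servo_tool:
  commands: "0.05 0.35 0.5 0 -0.1 -0.35;0 0 0.6 0 0 0;0 0 0.5 0 0 0;0 0 0.2 0 0 0;0 0 0 0 0 0"
  claw: 36

```text
time: 11.27
tool_pos: [392.7, -313.9, 91.8]
ee_rot: [0.003, 0.382, 0.924, 0.0]
wrist_force: [-1.1, -0.4, 0.8]
finger_gap: 0.421
```

Run:
```python
from h import *
plan(389,-318,57,135)
```

```text
t 11.27 pos [ 392.727 -313.898   91.767] yaw 135.1 F [-1.147 -0.407  0.804] gap 35.9
turn(6deg): [0.03 0.05 0.01]  shift now: [-0.   -0.14  0.87]  shift after turn: [-0.01 -0.14  0.87]
```

servo_tool:
  commands: "0 -0.14 0 0 0 0;0 0 0.4 0 0 0;0 0 0.4 0 0 0;0 0 0.1 0 0 0;0 0 0 0 0 0"

```text
time: 11.68
tool_pos: [392.7, -320.0, 61.1]
ee_rot: [0.007, 0.381, 0.925, -0.001]
wrist_force: [0.7, 0.6, -0.0]
finger_gap: 0.419
```

Run:
```python
from h import *
plan(389,-318,57,135)
```

```text
t 11.68 pos [ 392.706 -319.966   61.146] yaw 135.3 F [ 0.719  0.601 -0.038] gap 35.8
turn(6deg): [0.03 0.13 0.04]  shift now: [ 0.1  -0.03  0.1 ]  shift after turn: [ 0.1  -0.03  0.1 ]
```

servo_tool:
  commands: "0.1 -0.03 0.08 0 0.1 0;0 0 0.03 0 0 0;0 0 0 0 0 0;0 0 0 0 0 0;0 0 0 0 0 0;0 0 0 0 0 0;0 0 0 0 0 0"
  claw: 3

```text
time: 12.27
tool_pos: [390.0, -319.7, 60.9]
ee_rot: [0.004, 0.381, 0.925, -0.0]
wrist_force: [0.2, -0.1, -0.9]
finger_gap: 0.08
```

Run:
```python
from h import *
plan(389,-318,57,135)
```

```text
t 12.27 pos [ 390.047 -319.73    60.867] yaw 135.3 F [ 0.204 -0.125 -0.87 ] gap 6.8
turn(6deg): [0.02 0.07 0.04]  shift now: [0.05 0.01 0.1 ]  shift after turn: [0.05 0.01 0.1 ]
```

servo_tool:
  commands: "0 0 -0.7 0 0 0;0 0 -0.8 0 0 0;0 0 -0.8 0 0 0;0 0.5 -0.8 0 0 0;0 0.8 -0.3 0 0 0;0 0.8 0 0 0 0;0 0.8 0 0 0 0;0 0.8 0 0 0 0;0 0.8 0 0 0 0;0 0.8 0 0 0 0;0 0.8 0 0 0 0;0 0 0 0 0 0"

```text
time: 13.27
tool_pos: [567.6, -139.0, 206.0]
ee_rot: [0.005, 0.384, 0.923, 0.001]
wrist_force: [-1.1, 0.6, -0.9]
finger_gap: 0.081
```

Run:
```python
from h import *
plan(590.5,-52,180,135.3)
im,C,s=snap("wrist","w7")
x,y,z=s["tool_pos"]
print(fit_tub(im,C,2,x+36,y+38,z+7-68,10))
```

```text
t 13.27 pos [ 567.596 -139.038  205.956] yaw 134.9 F [-1.12   0.637 -0.939] gap 6.9
turn(6deg): [ 0.05  0.09 -0.07]  shift now: [1.14 1.94 0.65]  shift after turn: [1.12 1.95 0.65]
(np.float64(607.5957160436003), np.float64(-106.03763736580552), np.float32(29.067635))
```

View pics/w7.png

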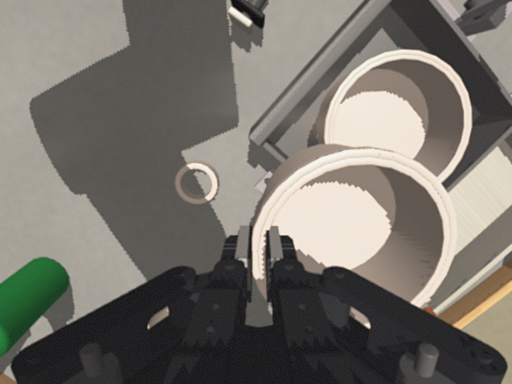

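servo_tool:
  commands: "0.4 0.5 0 0 0.1 0;0.5 0.8 0 0 0 0;0.2 0.6 0 0 0 0;0 0.1 0 0 0 0;0 0 0 0 0 0;0 0 0 0 0 0"

```text
time: 13.82
tool_pos: [590.8, -52.3, 205.1]
ee_rot: [-0.001, 0.385, 0.923, 0.001]
wrist_force: [-0.1, -0.5, -1.1]
finger_gap: 0.077
```

Run:
```python
from h import *
plan(588.5,-49.5,180,135)
im,C,s=snap("wrist","w8")
x,y,z=s["tool_pos"]
print(fit_tub(im,C,2,x+36,y+38,z+7-68,10))
```

```text
t 13.82 pos [590.765 -52.274 205.062] yaw 134.8 F [-0.127 -0.459 -1.089] gap 6.6
turn(6deg): [ 0.01 -0.03 -0.04]  shift now: [0.09 0.01 0.63]  shift after turn: [0.09 0.01 0.63]
(np.float64(631.2647574912485), np.float64(-19.274414887421955), np.float32(35.017345))
```

View pics/w8.png

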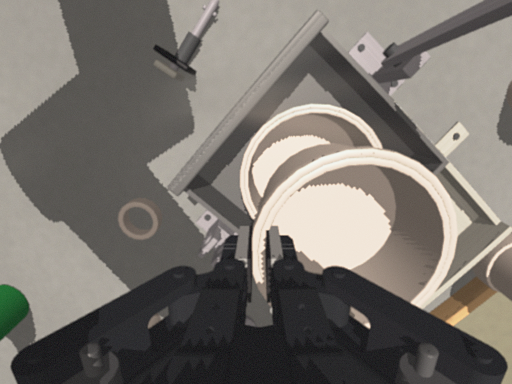

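servo_tool:
  commands: "0.09 0 0.5 0 0 0;0 0 0.6 0 0 0;0 0 0.6 0 0 0;0 0 0.3 0 0 0;0 0 0 0 0 0;0 0 0 0 0 0"

```text
time: 14.37
tool_pos: [587.6, -58.3, 127.0]
ee_rot: [0.004, 0.389, 0.921, 0.001]
wrist_force: [-0.1, -1.3, -0.1]
finger_gap: 0.082
```

Run:
```python
from h import *
plan(588.5,-49.5,95,135)
im,C,s=snap("wrist","w9")
x,y,z=s["tool_pos"]
print(fit_tub(im,C,2,x+36,y+38,z+7-68,10),fit_tub(im,C,1,626.5,-13.5,15,5))
```

```text
t 14.37 pos [587.632 -58.314 126.962] yaw 134.2 F [-0.077 -1.258 -0.058] gap 7.0
turn(6deg): [ 0.05  0.05 -0.13]  shift now: [0.15 0.16 0.8 ]  shift after turn: [0.14 0.17 0.8 ]
(np.float64(624.1321717006438), np.float64(-23.31377248257435), np.float32(25.918854)) (np.float64(633.5), np.float64(-27.5), np.float32(22.108728))
```

View pics/w9.png

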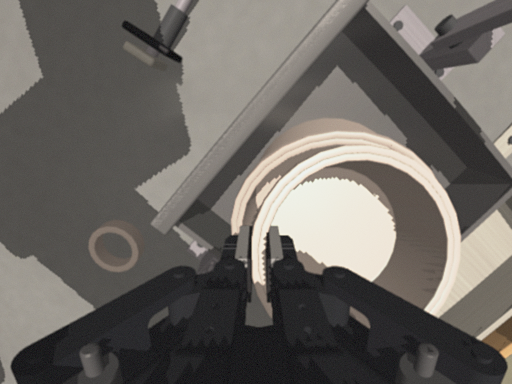

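servo_tool:
  commands: "0.14 0.18 0 0 0 -0.1;0.02 0.02 0.3 0 0 0;0.02 0.02 0.3 0 0 0;0 0 0.15 0 0 0;0 0 0 0 0 0;0 0 0 0 0 0"

```text
time: 14.92
tool_pos: [593.1, -45.8, 104.4]
ee_rot: [0.01, 0.383, 0.924, 0.005]
wrist_force: [-0.9, 0.5, 1.0]
finger_gap: 0.084
```

Run:
```python
from h import *
plan(588.5,-49.5,94,135)
```

```text
t 14.92 pos [593.14  -45.833 104.438] yaw 134.9 F [-0.899  0.479  0.999] gap 7.1
turn(6deg): [ 0.16  0.13 -0.01]  shift now: [ 0.02 -0.15  0.26]  shift after turn: [ 0.02 -0.15  0.26]
```

servo_tool:
  commands: "0.02 -0.13 0.1 0.15 0.12 0;0 0 0.15 0 0 0;0 0 0.04 0 0 0;0 0 0 0 0 0"

```text
time: 15.25
tool_pos: [591.8, -48.8, 97.8]
ee_rot: [0.004, 0.383, 0.924, 0.002]
wrist_force: [-2.2, 1.7, 5.7]
finger_gap: 0.083
```

Run:
```python
from h import *
plan(588.5,-49.5,94,135)
```

```text
t 15.25 pos [591.811 -48.78   97.786] yaw 134.9 F [-2.196  1.654  5.705] gap 7.0
turn(6deg): [ 0.06  0.05 -0.01]  shift now: [ 0.05 -0.07  0.09]  shift after turn: [ 0.05 -0.07  0.09]
```

servo_tool:
  commands: "0 0 0 0 0 0;0 0 0 0 0 0;0 0 0 0 0 0;0 0 0 0 0 0;0 0 -0.5 0 0 0;0 0 -0.8 0 0 0;0 0 -0.8 0 0 0;0 -0.3 -0.8 0 0 0;0 -0.7 -0.6 0 0 0;0 -0.7 0 0 0 0;0 0 0 0 0 0"
  claw: 30

```text
time: 16.17
tool_pos: [539.1, -98.6, 239.8]
ee_rot: [-0.003, 0.382, 0.924, -0.001]
wrist_force: [0.6, -0.9, -0.4]
finger_gap: 0.351
```

Run:
```python
from h import *
im,C,s=snap("wrist","w10")
print(fit_tub(im,C,1,626.5,-13.5,15,8),fit_tub(im,C,2,626.5,-13.5,31,12))
print(fit_tub(im,C,3,629,-347,0,12))
plan(629.5-38*.707,-346.5-38*.707,100,135)
```

```text
(np.float64(636.5), np.float64(-20.0), np.float32(54.157333)) (np.float64(643.5), np.float64(-12.5), np.float32(27.207737))
(np.float64(633.0), np.float64(-350.0), np.float32(5.116308))
t 16.22 pos [540.33  -97.787 240.048] yaw 135.1 F [ 0.655 -0.279  1.316] gap 29.8
turn(6deg): [-0.03 -0.04  0.01]  shift now: [-5.98 -3.77  3.49]  shift after turn: [-5.97 -3.77  3.5 ]
```

View pics/w10.png

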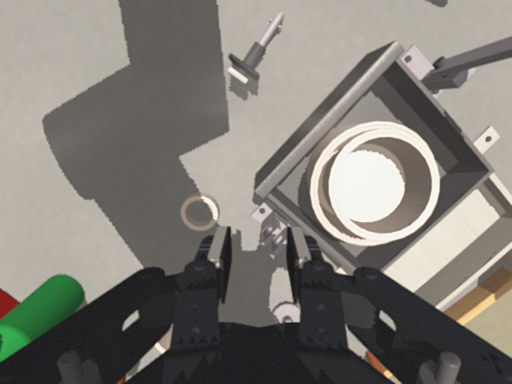

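Run:
```python
from h import *
im=cv2.imread("pics/w10.png");C=cam("wrist")
k=5;x0,y0=295,105;big=cv2.resize(im[y0:y0+150,x0:x0+160],None,fx=k,fy=k,interpolation=cv2.INTER_CUBIC)
def dr(P,c):
    p=np.round((proj(C,P)-[x0,y0]+.5)*k).astype(int);cv2.polylines(big,[p.reshape(-1,1,2)],False,c,1)
best=None
g=[(fit_tub(im,C,2,x,y,z,4),z) for z in(31,35,40) for x in(628,634,640) for y in(-22,-16,-10)]
g.sort(key=lambda t:-t[0][2]);print(g[:4])
cv2.imwrite("pics/c10.png",big)
```

```text
[((np.float64(636.0), np.float64(-13.0), np.float32(34.70286)), 40), ((np.float64(636.0), np.float64(-13.0), np.float32(34.70286)), 40), ((np.float64(636.0), np.float64(-13.0), np.float32(34.70286)), 40), ((np.float64(636.0), np.float64(-13.0), np.float32(34.70286)), 40)]
```

View pics/c10.png

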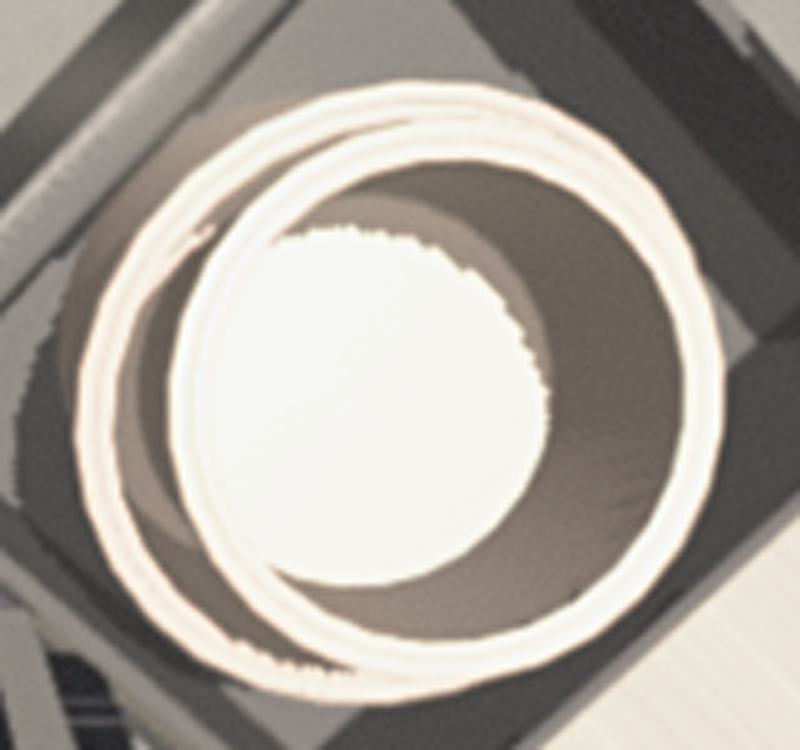

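Run:
```python
from h import *
C=cam("wrist")
def px(c): return np.array(c)/5-.5+np.array([295,105])
def ext(C,x,y,z,r):
    p=proj(C,circ(x,y,z,r,120));return np.array([p[:,0].min(),p[:,0].max(),p[:,1].min(),p[:,1].max()])
def fit(r,l,rr,t,b,z0,fz=True):
    m=np.array([px((l,0))[0],px((rr,0))[0],px((0,t))[1],px((0,b))[1]])
    q=least_squares(lambda v:ext(C,v[0],v[1],v[2] if fz else z0,r)-m,[630,-15,z0]);print(r,q.x,q.fun.round(2))
    q=least_squares(lambda v:ext(C,v[0],v[1],z0,r)-m,[630,-15]);print(r,q.x,q.fun.round(2))
fit(56,168,726,112,684,95);fit(48,212,684,160,640,97);fit(70,75,722,80,706,84)
```

```text
56 [628.187 -15.067 120.235] [-1.2   1.25  1.18 -1.32]
56 [640.151 -11.368] [ 3.51 -3.84  5.22 -6.83]
48 [630.338 -14.185 115.412] [-0.84  0.86  0.83 -0.91]
48 [639.303 -11.587] [ 2.11 -2.29  3.41 -4.28]
70 [636.32  -18.866  90.517] [ 0.36 -0.37 -0.35  0.4 ]
70 [639.138 -18.013] [ 1.67 -1.8   0.72 -1.17]
```

Run:
```python
from h import *
im,C,s=snap("scene","s11");crop(im,"c11",225,365,160,270,5)
im,C,s=snap("wrist","w11")
```

```text
(no output)
```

View pics/c11.png

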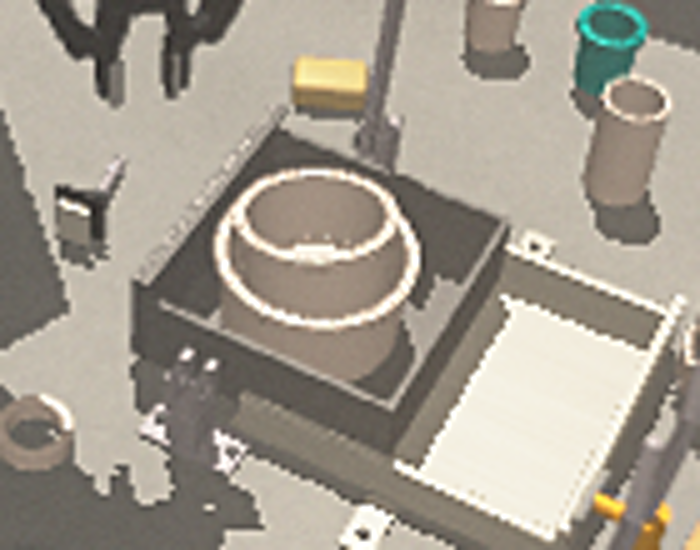

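```bash
cat >> h.py <<'E'
def ext(C,x,y,z,r):
    p=proj(C,circ(x,y,z,r,120));return np.array([p[:,0].min(),p[:,0].max(),p[:,1].min(),p[:,1].max()])
E
python3 - <<'E'
from h import *
C=cam("scene")
o=[225,160];f=lambda v,i:v/5-.5+o[i]
for z in (99,105,110,120,130):
    q=least_squares(lambda v:(ext(C,v[0],v[1],z-3,56)-[f(233,0),f(408,0),f(167,1),f(266,1)]),[630,-15]);print(z,q.x,q.fun.round(2))
q=least_squares(lambda v:(ext(C,v[0],v[1],84,70)-[f(213,0),f(421,0),0,f(328,1)])[[0,1,3]],[630,-15]);print(q.x,q.fun.round(2))
E
```

```text
99 [622.472   4.767] [ 1.25 -1.24 -1.84  1.73]
105 [624.929  -0.489] [ 1.14 -1.14 -1.93  1.8 ]
110 [626.976  -4.869] [ 1.06 -1.05 -2.    1.85]
120 [631.068 -13.628] [ 0.88 -0.87 -2.14  1.96]
130 [635.16  -22.384] [ 0.7  -0.69 -2.29  2.07]
[632.431 -15.81 ] [ 0.35 -0.35  0.03]
```

Run:
```python
from h import *
im=cv2.imread("pics/w11.png");crop(im,"c12",295,455,105,255,5)
a=cv2.imread("pics/w10.png");print(np.abs(a.astype(int)-im).mean())
```

```text
5.9639027913411455
```

View pics/c12.png

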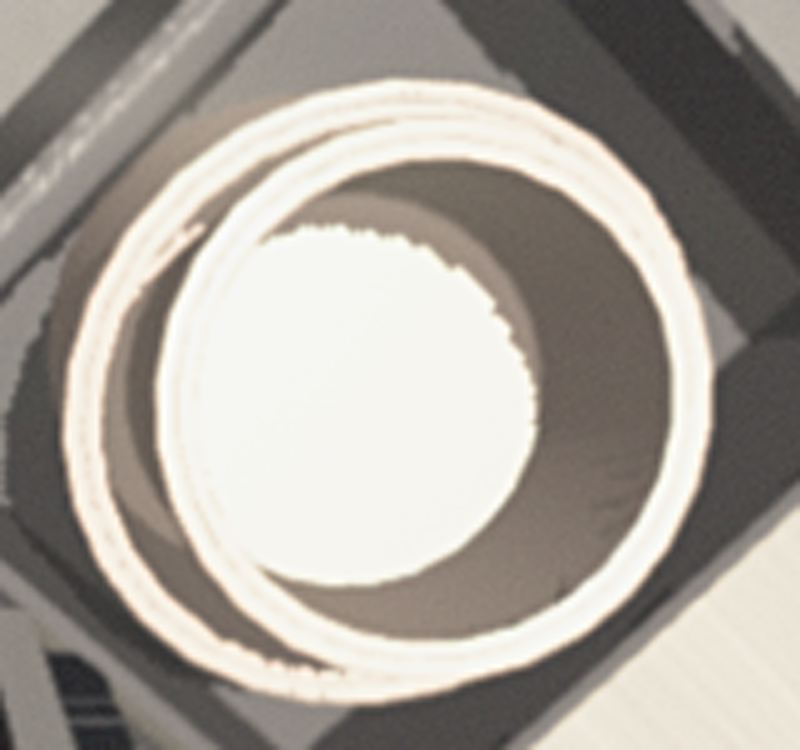

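Run:
```python
from h import *
plan(630,-15,150,135)
```

```text
t 16.32 pos [541.057 -96.566 238.486] yaw 135.1 F [-0.143  1.91  -0.762] gap 29.9
turn(6deg): [-0.04 -0.06  0.02]  shift now: [-0.15  3.02  2.2 ]  shift after turn: [-0.13  3.01  2.21]
```

servo_tool:
  commands: "-0.05 0.6 0 0 0 0;-0.05 0.7 0.2 0 0 0;-0.05 0.7 0.4 0 0 0;0 0.7 0.5 0 0 0;0 0.3 0.5 0 0 0;0 0 0.4 0 0 0;0 0 0 0 0 0"
  claw: 0

```text
time: 16.9
tool_pos: [634.7, -7.1, 148.4]
ee_rot: [-0.007, 0.381, 0.925, -0.001]
wrist_force: [-0.0, 0.2, -0.6]
finger_gap: -0.001
```

Run:
```python
from h import *
plan(630,-15,90,135)
snap("wrist","w13")
```

```text
t 16.9 pos [634.747  -7.128 148.353] yaw 135.3 F [-0.024  0.198 -0.613] gap -0.1
turn(6deg): [-0.08 -0.11  0.04]  shift now: [-0.07 -0.21  1.46]  shift after turn: [-0.06 -0.22  1.46]
```

View pics/w13.png

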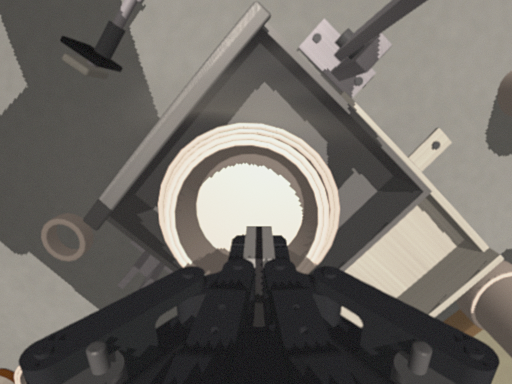

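servo_tool:
  commands: "-0.06 -0.2 0.4 0 -0.1 0;0 0 0.4 0 0 0;0 0 0.4 0 0 0;0 0 0.2 0 0 0;0 0 0 0 0 0"

```text
time: 17.37
tool_pos: [632.1, -14.3, 95.2]
ee_rot: [-0.0, 0.38, 0.925, -0.003]
wrist_force: [-0.6, 0.1, -0.2]
finger_gap: -0.004
```

Run:
```python
from h import *
plan(630,-15,70,135)
```

```text
t 17.37 pos [632.132 -14.27   95.237] yaw 135.3 F [-0.565  0.053 -0.22 ] gap -0.3
turn(6deg): [-0.06  0.02  0.06]  shift now: [ 0.03 -0.05  0.63]  shift after turn: [ 0.02 -0.05  0.63]
```

servo_tool:
  commands: "0 0 0.25 0 0 0;0 0 0.25 0 0 0;0 0 0.15 0 0 0;0 0 0.1 0 0 0;0 0 0.1 0 0 0"

```text
time: 17.78
tool_pos: [634.1, -15.0, 62.5]
ee_rot: [0.002, 0.38, 0.925, -0.003]
wrist_force: [0.5, 0.0, 0.5]
finger_gap: 0.005
```

servo_tool:
  commands: "0 0 0.12 0 0 0;0 0 0.12 0 0 0;0 0 0.12 0 0 0;0 0 0.12 0 0 0"

```text
time: 18.12
tool_pos: [637.6, -14.9, 46.7]
ee_rot: [0.007, 0.38, 0.925, -0.001]
wrist_force: [-3.2, 6.3, 67.4]
finger_gap: 0.003
```

servo_tool:
  commands: "0 0 -0.3 0 0 0;0 0 -0.5 0 0 0;0 0 -0.8 0 0 0;0 0 -0.8 0 0 0;0 -0.4 -0.8 0 0 0;0 -0.7 -0.6 0 0 0;0 -0.7 -0.6 0 0 0;0 -0.7 0 0 0 0;0 -0.7 0 0 0 0;0 0 0 0 0 0;0 0 0 0 0 0"
  claw: 36

```text
time: 19.03
tool_pos: [544.3, -108.2, 230.7]
ee_rot: [0.012, 0.379, 0.925, -0.001]
wrist_force: [-0.2, 0.3, 0.6]
finger_gap: 0.426
```

Run:
```python
from h import *
plan(602,-373,150,135)
im,C,s=snap("wrist","w14");crop(im,"c14",295,455,105,255,5)
im,C,s=snap("scene","s14");crop(im,"c15",225,365,160,270,5)
```

```text
t 19.03 pos [ 544.342 -108.162  230.698] yaw 135.5 F [-0.249  0.339  0.568] gap 36.3
turn(6deg): [0.07 0.21 0.08]  shift now: [-5.62 -3.73  2.12]  shift after turn: [-5.7  -3.66  2.02]
```

View pics/w14.png

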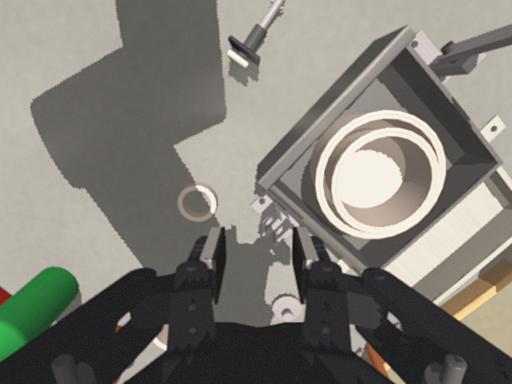

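View pics/c15.png

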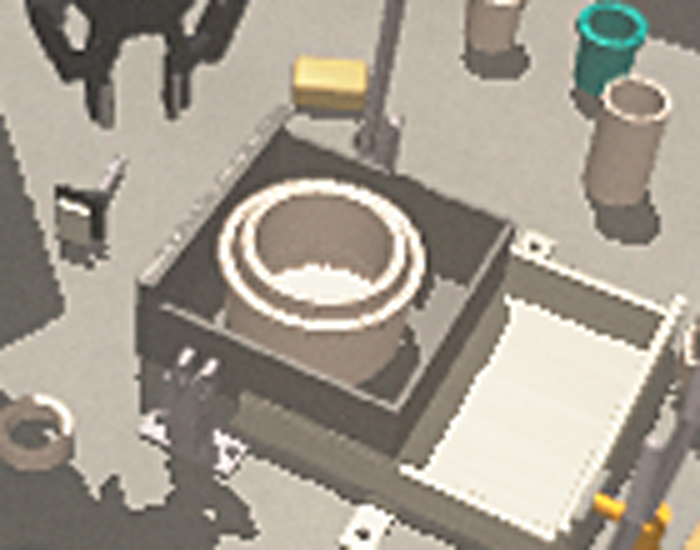

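servo_tool:
  commands: "-0.5 -0.35 0 0 0.1 0;-0.6 -0.4 0 0 0.1 0;-0.6 -0.4 0.2 0 0 0;-0.6 -0.4 0.2 0 0 0;-0.6 -0.4 0.2 0 0 0;-0.6 -0.4 0.2 0 0 0;-0.6 -0.4 0.3 0 0 0;-0.6 -0.4 0.3 0 0 0;-0.6 -0.4 0.3 0 0 0;-0.3 -0.1 0.3 0 0 0;0 0 0 0 0 0;0 0 0 0 0 0"

```text
time: 20.13
tool_pos: [616.9, -369.9, 135.8]
ee_rot: [-0.002, 0.37, 0.929, 0.006]
wrist_force: [-0.5, 0.6, 1.4]
finger_gap: 0.423
```

Run:
```python
from h import *
im,C,s=snap("wrist","w16")
x,y,q=fit_tub(im,C,3,629.5,-346.5); print(x,y,q)
im,C,s=snap("top","top16");print(fit_tub(im,C,3,629.5,-346.5,0,15))
plan(x-38*.707,y-38*.707,100,135)
```

```text
627.5 -346.0 49.19678
(np.float64(630.5), np.float64(-345.5), np.float32(20.706047))
t 20.23 pos [ 616.663 -369.088  136.672] yaw 136.6 F [ 0.07  -0.284  0.263] gap 36.0
turn(6deg): [ 0.08 -0.08  0.26]  shift now: [ 0.22 -0.35  0.92]  shift after turn: [ 0.22 -0.35  0.92]
```

View pics/w16.png

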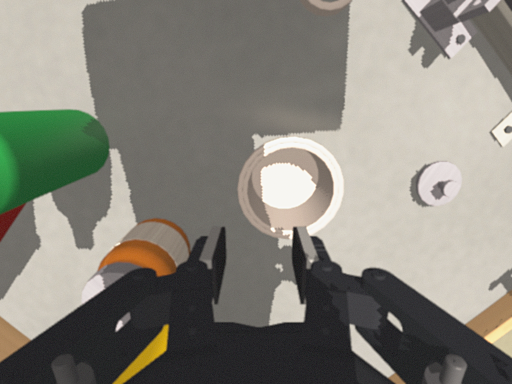

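Run:
```python
from h import *
C=cam("top");print(unproj(C,(429,149),100),unproj(C,(421,155),10));C=cam("wrist");print(unproj(C,(140,290),100))
```

```text
[[ 595.447 -495.724  100.   ]] [[ 598.637 -506.251   10.   ]]
[[ 599.089 -473.025  100.   ]]
```

servo_tool:
  commands: "0.2 -0.3 0 0 0 0.2;0 0 0.4 0 0 0;0 0 0.4 0 0 0;0 0 0.1 0 0 0;0 0 0 0 0 0"
  claw: 30

```text
time: 20.65
tool_pos: [604.8, -366.0, 106.6]
ee_rot: [0.002, 0.377, 0.926, 0.005]
wrist_force: [0.7, -0.3, 0.9]
finger_gap: 0.353
```

Run:
```python
from h import *
plan(602.5,-373,54,135)
```

```text
t 20.65 pos [ 604.789 -366.037  106.598] yaw 135.7 F [ 0.709 -0.31   0.896] gap 30.2
turn(6deg): [ 0.1  -0.    0.12]  shift now: [-0.08 -0.18  1.31]  shift after turn: [-0.08 -0.16  1.31]
```

servo_tool:
  commands: "-0.08 -0.17 0 0.1 0 0.1;0 0 0.5 0 0 0;0 0 0.5 0 0 0;0 0 0.2 0 0 0;0 0 0 0 0 0"

```text
time: 21.07
tool_pos: [605.0, -373.9, 65.3]
ee_rot: [0.004, 0.381, 0.924, -0.003]
wrist_force: [0.0, 0.1, 0.2]
finger_gap: 0.353
```

Run:
```python
from h import *
plan(602.5,-373,53,135)
```

```text
t 21.07 pos [ 604.989 -373.917   65.329] yaw 135.2 F [0.049 0.117 0.208] gap 30.2
turn(6deg): [-0.02  0.1   0.03]  shift now: [ 0.06 -0.03  0.31]  shift after turn: [ 0.06 -0.03  0.31]
```

servo_tool:
  commands: "0.05 -0.03 0.2 0 0.1 0;0 0 0.2 0 0 0;0 0 0 0 0 0"

```text
time: 21.32
tool_pos: [603.6, -374.2, 51.1]
ee_rot: [0.0, 0.381, 0.924, -0.001]
wrist_force: [-0.8, -0.3, -0.6]
finger_gap: 0.351
```

servo_tool:
  commands: "0 0 0 0 0 0;0 0 0 0 0 0;0 0 0 0 0 0;0 0 0 0 0 0;0 0 0 0 0 0;0 0 0 0 0 0"
  claw: 3

```text
time: 21.82
tool_pos: [604.1, -374.9, 52.8]
ee_rot: [0.001, 0.382, 0.924, -0.002]
wrist_force: [0.2, 0.2, 0.6]
finger_gap: 0.104
```

Run:
```python
from h import *
plan(602.5,-373,53,135)
```

```text
t 21.82 pos [ 604.122 -374.905   52.789] yaw 135.1 F [0.202 0.156 0.553] gap 8.9
turn(6deg): [-0.02  0.04  0.02]  shift now: [ 0.06  0.01 -0.01]  shift after turn: [ 0.06  0.01 -0.01]
```

servo_tool:
  commands: "0 0 -0.7 0 0 0;0 0 -0.8 0 0 0;0 0 -0.8 0 0 0;0 0 -0.8 0 0 0;0.4 0.4 -0.6 0 0 0;0.5 0.5 0 0 0 0;0.6 0.6 0 0 0 0;0.6 0.6 0 0 0 0;0.6 0.6 0 0 0 0;0.6 0.6 0 0 0 0;0.6 0.6 0 0 0 0;0.4 0.4 0 0 0 0"

```text
time: 22.82
tool_pos: [602.3, -127.4, 207.2]
ee_rot: [0.002, 0.386, 0.923, -0.001]
wrist_force: [0.4, -0.4, -0.6]
finger_gap: 0.106
```

Run:
```python
from h import *
im,C,s=snap("wrist","w17")
plan(606,-43,190,135)
x,y,z=s["tool_pos"]
for zz in (1,2): print(fit_tub(im,C,zz,634,-16,15*1+16*(zz-1),10))
print(fit_tub(im,C,3,x+26,y+28,z+11-64,8))
```

```text
t 22.87 pos [ 602.227 -124.182  207.522] yaw 134.7 F [1.403 2.12  0.252] gap 9.0
turn(6deg): [ 0.    0.04 -0.05]  shift now: [1.38 1.5  0.43]  shift after turn: [1.37 1.5  0.44]
(np.float64(636.0), np.float64(-16.5), np.float32(44.543213))
(np.float64(644.0), np.float64(-18.0), np.float32(42.93748))
(np.float64(628.2880213522395), np.float64(-101.35996354128764), np.float32(30.44793))
```

View pics/w17.png

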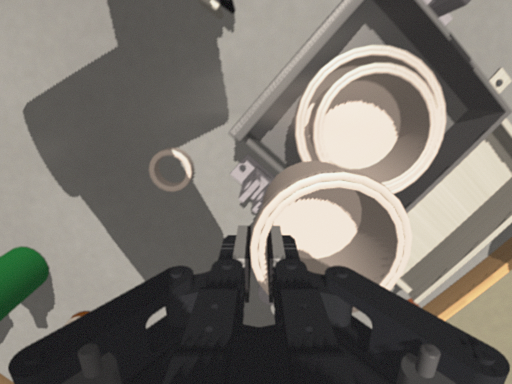

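servo_tool:
  commands: "0.4 0.5 0 0 0 0;0.5 0.6 0 0 0 0;0.2 0.5 0 0 0 0;0 0.05 0.3 0 0 0;0 0 0 0 0 0;0 0 0 0 0 0"

```text
time: 23.37
tool_pos: [618.5, -40.3, 197.4]
ee_rot: [0.004, 0.383, 0.924, -0.001]
wrist_force: [1.3, -0.1, -0.6]
finger_gap: 0.106
```

Run:
```python
from h import *
im,C,s=snap("wrist","w18")
plan(616,-46,160,135)
x,y,z=s["tool_pos"]
print(fit_tub(im,C,3,x+26,y+28,z+11-64,8))
for zz in (1,2): print(fit_tub(im,C,zz,638,-16,15*1+16*(zz-1),10))
```

```text
t 23.42 pos [618.283 -40.621 197.159] yaw 135.0 F [-0.412  0.271 -0.514] gap 9.1
turn(6deg): [ 0.02  0.07 -0.01]  shift now: [-0.05 -0.14  0.93]  shift after turn: [-0.05 -0.14  0.93]
(np.float64(644.4566274170382), np.float64(-14.299524556474047), np.float32(31.84635))
(np.float64(638.0), np.float64(-19.5), np.float32(37.621796))
(np.float64(643.0), np.float64(-21.5), np.float32(26.63274))
```

View pics/w18.png

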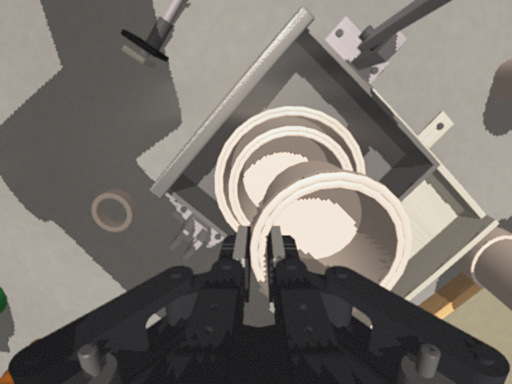

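servo_tool:
  commands: "-0.02 -0.17 0.3 0 0.07 0;0 0 0.5 0 0 0;0 0 0.5 0 0 0;0 0 0.4 0 0 0;0 0 0 0 0 0;0 0 0 0 0 0"

```text
time: 23.92
tool_pos: [614.7, -52.0, 130.9]
ee_rot: [0.003, 0.386, 0.923, 0.001]
wrist_force: [0.3, 1.6, -0.2]
finger_gap: 0.106
```

Run:
```python
from h import *
im,C,s=snap("wrist","w19")
plan(616,-48,101,135)
x,y,z=s["tool_pos"]
print(fit_tub(im,C,3,x+26,y+28,z+11-64,8))
for zz in (1,2): print(fit_tub(im,C,zz,638,-18,15*1+16*(zz-1),8))
```

```text
t 23.97 pos [614.752 -52.    130.999] yaw 134.6 F [-0.61   0.075 -0.284] gap 9.0
turn(6deg): [ 0.04  0.04 -0.07]  shift now: [0.05 0.09 0.75]  shift after turn: [0.05 0.09 0.75]
(np.float64(642.7229869935304), np.float64(-25.460102807888433), np.float32(30.746777))
(np.float64(636.5), np.float64(-17.5), np.float32(34.66731))
(np.float64(640.0), np.float64(-22.5), np.float32(19.551147))
```

View pics/w19.png

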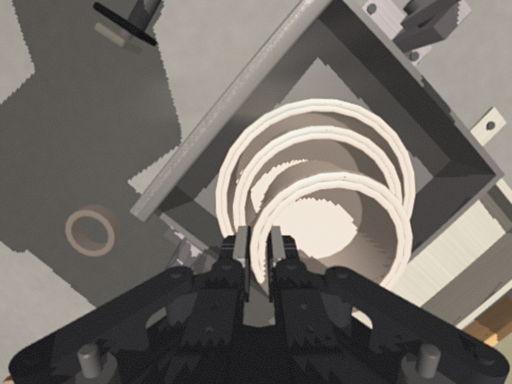

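servo_tool:
  commands: "0.05 0.12 0 0 0 0;0 0.03 0.25 0 0 0;0 0.02 0.25 0 0 0;0 0 0.1 0 0 0;0 0 0 0 0 0"

```text
time: 24.38
tool_pos: [619.9, -46.3, 108.9]
ee_rot: [0.005, 0.386, 0.922, 0.001]
wrist_force: [-2.1, -0.9, 0.3]
finger_gap: 0.106
```

Run:
```python
from h import *
plan(615,-48,101,135)
```

```text
t 24.38 pos [619.922 -46.323 108.924] yaw 134.6 F [-2.074 -0.867  0.28 ] gap 9.0
turn(6deg): [ 0.06  0.08 -0.07]  shift now: [ 0.06 -0.12  0.2 ]  shift after turn: [ 0.06 -0.12  0.2 ]
```

servo_tool:
  commands: "0.06 -0.1 0.1 0.06 0.08 0;0 0 0.12 0 0 0;0 0 0.05 0 0 0;0 0 0 0 0 0"

```text
time: 24.72
tool_pos: [617.0, -47.6, 99.9]
ee_rot: [0.003, 0.386, 0.922, 0.0]
wrist_force: [-0.3, 0.2, -0.6]
finger_gap: 0.103
```

Run:
```python
from h import *
plan(615,-48,101,135)
```

```text
t 24.72 pos [617.023 -47.623  99.902] yaw 134.6 F [-0.26   0.239 -0.587] gap 8.8
turn(6deg): [ 0.03  0.04 -0.07]  shift now: [ 0.03 -0.04 -0.03]  shift after turn: [ 0.03 -0.04 -0.03]
```

servo_tool:
  commands: "0 0 0 0 0 0;0 0 0 0 0 0;0 0 0 0 0 0;0 0 0 0 0 0;0 0 0 0 0 0;0 0 -0.3 0 0 0;0 0 -0.8 0 0 0;0 0 -0.8 0 0 0;0 -0.3 -0.8 0 0 0;0 -0.7 -0.6 0 0 0;0 -0.7 0 0 0 0;0 0 0 0 0 0"
  claw: 24

```text
time: 25.72
tool_pos: [566.1, -95.7, 233.8]
ee_rot: [-0.001, 0.385, 0.923, -0.001]
wrist_force: [0.9, 0.5, -0.9]
finger_gap: 0.279
```

Run:
```python
from h import *
im,C,s=snap("wrist","w20")
im,C,s=snap("scene","s20");crop(im,"c20",225,365,160,270,5)
```

```text
(no output)
```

View pics/w20.png

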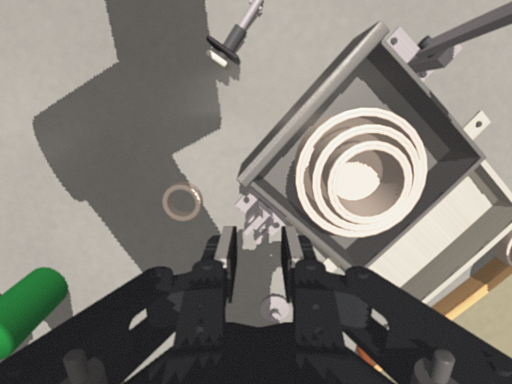

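View pics/c20.png

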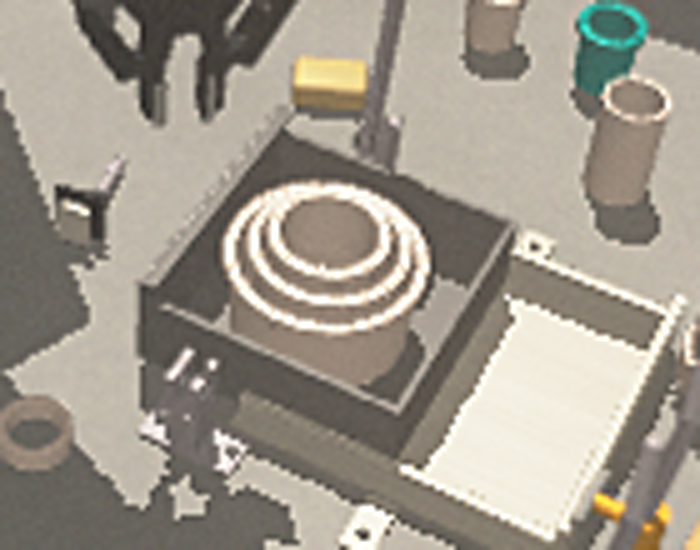

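Run:
```python
from h import *
im=cv2.imread("pics/w20.png");C=cam("wrist")
for z in(15,):print(fit_tub(im,C,1,638,-18,15,8))
for z in(25,31,37,43):print(2,z,fit_tub(im,C,2,640,-18,z,12))
for z in(41,47,53,59):print(3,z,fit_tub(im,C,3,640,-18,z,12))
im=cv2.imread("pics/top16.png");C=cam("top");print(fit_tub(im,C,4,600,350))
plan(600,350,150,135)
```

```text
(np.float64(643.0), np.float64(-18.5), np.float32(51.297905))
2 25 (np.float64(650.5), np.float64(-18.0), np.float32(38.08359))
2 31 (np.float64(649.5), np.float64(-18.0), np.float32(41.066486))
2 37 (np.float64(647.5), np.float64(-19.0), np.float32(44.554665))
2 43 (np.float64(643.5), np.float64(-20.0), np.float32(40.96889))
3 41 (np.float64(649.0), np.float64(-19.5), np.float32(34.919365))
3 47 (np.float64(646.0), np.float64(-19.5), np.float32(32.92251))
3 53 (np.float64(646.5), np.float64(-20.0), np.float32(29.483345))
3 59 (np.float64(643.0), np.float64(-21.0), np.float32(26.88548))
(np.float64(599.5), np.float64(350.0), np.float32(55.837593))
t 25.82 pos [567.914 -94.124 233.2  ] yaw 134.8 F [ 1.029 -0.624 -1.361] gap 24.3
turn(6deg): [-0.   -0.01 -0.04]  shift now: [7.32 8.39 2.09]  shift after turn: [7.28 8.42 2.08]
```

servo_tool:
  commands: "0.6 0 0 0 0 -1;0.7 0.1 0 0 0 -1;0.7 0.2 0 0 0 -1;0.7 0.3 0 0 0 -1;0.7 0.3 0 0 0 -1;0.6 0.4 0 0 0 -1;0.6 0.5 0 0 0 -1;0.5 0.7 0 0 0 -1;0 0.9 0 0 0 0;0 0.9 0 0 0 0;0 0.9 0 0 0 0;0 0.9 0 0 0 0"

```text
time: 26.82
tool_pos: [392.3, 239.5, 225.2]
ee_rot: [-0.006, -0.043, 0.999, 0.002]
wrist_force: [1.1, -0.3, 0.1]
finger_gap: 0.279
```

Run:
```python
from h import *
plan(600,350,150,183)
im,C,s=snap("wrist","w21")
```

```text
t 26.82 pos [392.343 239.485 225.153] yaw -175.0 F [ 1.062 -0.281  0.072] gap 23.9
turn(6deg): [ 0.04 -0.12  0.33]  shift now: [-5.43  2.3   1.82]  shift after turn: [-5.33  2.49  1.88]
```

View pics/w21.png

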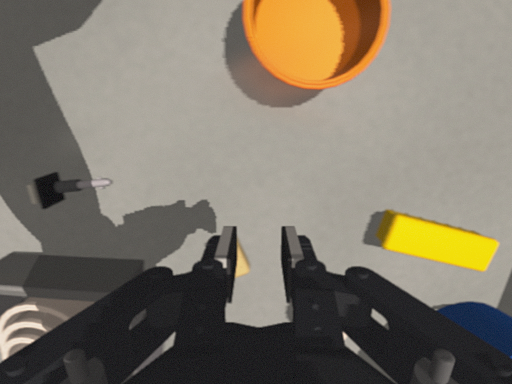

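Run:
```python
from h import *
C=cam("top");print(unproj(C,[(119,130),(80,125),(40,125),(158,124),(190,100)],150))
```

```text
[[645.522 439.682 150.   ]
 [663.486 563.892 150.   ]
 [666.36  694.435 150.   ]
 [662.341 321.005 150.   ]
 [736.167 227.165 150.   ]]
```

servo_tool:
  commands: "-0.6 0.3 0 0 -0.1 0.3;-0.8 0.4 0 0 0 0;-0.8 0.4 0 0 0 0;-0.8 0.4 0 0 0 0;-0.8 0.4 0 0 0 0;-0.7 0.3 0.2 0 0 0;-0.5 0.2 0.4 0 0 0;-0.2 0.1 0.3 0 0 0;0 0 0 0 0 0;0 0 0 0 0 0"
  claw: 74

```text
time: 27.7
tool_pos: [593.3, 378.5, 174.7]
ee_rot: [-0.008, -0.038, 0.999, 0.002]
wrist_force: [0.5, 0.7, 1.0]
finger_gap: 0.865
```

Run:
```python
from h import *
im,C,s=snap("wrist","w22")
print(fit_tub(im,C,4,600,350))
plan(600,350,100,183)
```

```text
(np.float64(597.0), np.float64(349.5), np.float32(57.689007))
t 27.75 pos [592.942 378.311 174.652] yaw -175.7 F [-0.856  0.654  0.236] gap 74.5
turn(6deg): [ 0.04 -0.15  0.22]  shift now: [-0.15 -0.73  1.86]  shift after turn: [-0.14 -0.72  1.87]
```

View pics/w22.png

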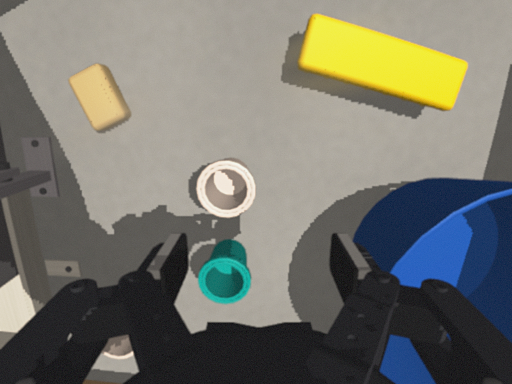

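servo_tool:
  commands: "-0.14 -0.6 0.2 0 -0.1 0.2;0 -0.1 0.4 0 0 0;0 0 0.5 0 0 0;0 0 0.3 0 0 0;0 0 0 0 0 0;0 0 0 0 0 0"

```text
time: 28.25
tool_pos: [595.4, 348.6, 125.5]
ee_rot: [0.001, -0.027, 1.0, 0.003]
wrist_force: [-0.4, -0.1, -0.3]
finger_gap: 0.868
```

Run:
```python
from h import *
plan(599,350,45,183)
im,C,s=snap("wrist","w23")
print(fit_tub(im,C,4,600,350))
```

```text
t 28.25 pos [595.381 348.613 125.55 ] yaw -176.9 F [-0.402 -0.096 -0.322] gap 74.1
turn(6deg): [0.06 0.02 0.02]  shift now: [-0.09  0.02  2.01]  shift after turn: [-0.09  0.03  2.01]
(np.float64(597.5), np.float64(348.5), np.float32(44.630005))
```

View pics/w23.png

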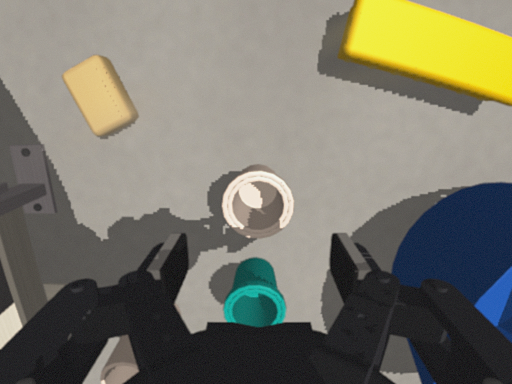

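servo_tool:
  commands: "-0.09 0.02 0.4 0 0 0;0 0 0.5 0 0 0;0 0 0.5 0 0 0;0 0 0.2 0 0 0;0 0 0 0 0 0"

```text
time: 28.72
tool_pos: [601.1, 351.9, 70.2]
ee_rot: [0.007, -0.028, 1.0, 0.006]
wrist_force: [-0.2, 0.2, 0.1]
finger_gap: 0.865
```

Run:
```python
from h import *
plan(599,350,45,183)
```

```text
t 28.72 pos [601.143 351.913  70.218] yaw -176.8 F [-0.18   0.199  0.126] gap 73.9
turn(6deg): [0.11 0.14 0.03]  shift now: [ 0.07 -0.05  0.63]  shift after turn: [ 0.06 -0.04  0.63]
```

servo_tool:
  commands: "0.05 -0.04 0.3 0.1 0.1 0;0 0 0.25 0 0 0;0 0 0.1 0 0 0;0 0 0 0 0 0"

```text
time: 29.05
tool_pos: [600.5, 351.1, 46.1]
ee_rot: [0.004, -0.028, 1.0, 0.001]
wrist_force: [-0.3, -0.2, -0.4]
finger_gap: 0.866
```

servo_tool:
  commands: "0 0 0 0 0 0;0 0 0 0 0 0;0 0 0 0 0 0;0 0 0 0 0 0;0 0 0 0 0 0"
  claw: 50
  squeeze: 25

```text
time: 29.47
tool_pos: [601.3, 351.4, 47.8]
ee_rot: [0.005, -0.028, 1.0, 0.001]
wrist_force: [-0.6, -0.0, -0.4]
finger_gap: 0.643
```

Run:
```python
from h import *
plan(599,350,45,183)
```

```text
t 29.47 pos [601.279 351.379  47.833] yaw -176.8 F [-0.589 -0.035 -0.393] gap 55.0
turn(6deg): [0.02 0.09 0.04]  shift now: [ 0.06 -0.03  0.07]  shift after turn: [ 0.06 -0.03  0.07]
```

servo_tool:
  commands: "0 0 -0.7 0 0 0;0 0 -0.8 0 0 0;0 0 -0.8 0 0 0;0.4 -0.2 -0.8 0 0 0;0.7 -0.3 -0.6 0 0 0;0.8 -0.3 0 0 0 0;0.8 -0.3 0 0 0 0;0.8 -0.3 0 0 0 0;0.7 -0.5 0 0 0 0;0.4 -0.8 0 0 0 0;0.2 -0.9 0 0 0 0;0 -0.9 0 0 0 0"

```text
time: 30.47
tool_pos: [409.1, 158.9, 199.3]
ee_rot: [0.006, -0.032, 0.999, 0.002]
wrist_force: [1.0, -0.2, -0.1]
finger_gap: 0.648
```

Run:
```python
from h import *
plan(450,-18,195,183)
```

```text
t 30.47 pos [409.122 158.873 199.327] yaw -176.3 F [ 1.019 -0.2   -0.098] gap 55.4
turn(6deg): [0.04 0.11 0.11]  shift now: [-0.74 -4.48  0.1 ]  shift after turn: [-0.79 -4.47  0.11]
```

servo_tool:
  commands: "-0.1 -0.8 0 0 0.1 0.1;-0.2 -0.9 0 0 0 0;-0.3 -0.9 0 0 0 0;-0.5 -0.9 0 0 0 0;-0.8 -0.7 0 0 0 0;-0.8 -0.1 0 0 0 0;-0.8 0 0 0 0 0;-0.8 0 0 0 0 0;-0.6 0 0 0 0 0;-0.3 0 0 0 0 0;0 0 0 0 0 0;0 0 0 0 0 0"

```text
time: 31.47
tool_pos: [630.9, -17.9, 203.2]
ee_rot: [0.005, -0.022, 1.0, 0.001]
wrist_force: [0.1, -0.0, 0.1]
finger_gap: 0.647
```

Run:
```python
from h import *
plan(645,-18,180,183)
im,C,s=snap("wrist","w24")
x,y,z=s["tool_pos"]
print(fit_tub(im,C,4,x-2,y,z+12-60,6))
for i,z in((1,15),(2,31),(3,47)):print(i,fit_tub(im,C,i,642,-18,z,12))
```

```text
t 31.47 pos [630.854 -17.899 203.235] yaw -177.4 F [ 0.104 -0.013  0.113] gap 55.2
turn(6deg): [ 0.02  0.1  -0.07]  shift now: [-0.35 -0.02  0.58]  shift after turn: [-0.35 -0.02  0.58]
(np.float64(631.8537466380831), np.float64(-17.399440238416346), np.float32(26.588303))
1 (np.float64(639.0), np.float64(-19.0), np.float32(38.61403))
2 (np.float64(644.5), np.float64(-20.0), np.float32(25.197132))
3 (np.float64(643.0), np.float64(-22.0), np.float32(17.44324))
```

View pics/w24.png

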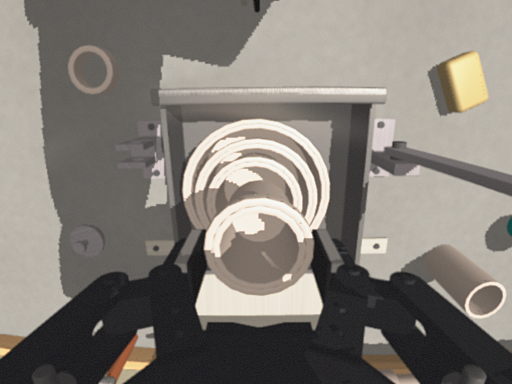

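servo_tool:
  commands: "-0.33 -0.08 0.2 0 0.1 0;0 0 0.5 0 0 0;0 0 0.5 0 0 0;0 0 0.4 0 0 0;0 0 0 0 0 0;0 0 0 0 0 0"

```text
time: 32.02
tool_pos: [639.2, -19.9, 141.8]
ee_rot: [0.002, -0.023, 1.0, 0.0]
wrist_force: [1.3, -0.1, 0.1]
finger_gap: 0.646
```

Run:
```python
from h import *
plan(644,-21,111,183)
im,C,s=snap("wrist","w25")
```

```text
t 32.02 pos [639.211 -19.878 141.82 ] yaw -177.4 F [ 1.276 -0.143  0.121] gap 55.2
turn(6deg): [ 0.01  0.03 -0.07]  shift now: [-0.12 -0.03  0.77]  shift after turn: [-0.12 -0.03  0.77]
```

View pics/w25.png

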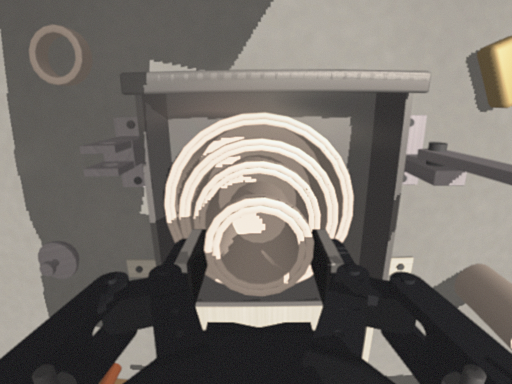

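servo_tool:
  commands: "-0.12 -0.03 0.25 0 0 0;0 0 0.3 0 0 0;0 0 0.2 0 0 0;0 0 0 0 0 0"

```text
time: 32.4
tool_pos: [645.9, -21.2, 114.9]
ee_rot: [0.005, -0.023, 1.0, -0.0]
wrist_force: [-0.6, 0.7, 0.1]
finger_gap: 0.647
```

Run:
```python
from h import *
plan(644,-21,111,183)
```

```text
t 32.4 pos [645.936 -21.222 114.912] yaw -177.4 F [-0.565  0.72   0.128] gap 55.3
turn(6deg): [-0.01  0.1  -0.07]  shift now: [0.05 0.01 0.1 ]  shift after turn: [0.05 0.01 0.1 ]
```

Four mm above seating; lower slightly and release, then rise.

servo_tool:
  commands: "0.05 0 0.08 0 0.1 0;0 0 0.03 0 0 0;0 0 0 0 0 0"

```text
time: 32.65
tool_pos: [644.2, -21.4, 111.0]
ee_rot: [-0.0, -0.023, 1.0, -0.001]
wrist_force: [0.4, 0.1, -0.1]
finger_gap: 0.647
```

servo_tool:
  commands: "0 0 0 0 0 0;0 0 0 0 0 0;0 0 0 0 0 0;0 0 0 0 0 0;0 0 -0.3 0 0 0;0 0 -0.8 0 0 0;0 0 -0.8 0 0 0;0 0 -0.8 0 0 0;0 0 -0.8 0 0 0;0 0 0 0 0 0"
  claw: 72

```text
time: 33.48
tool_pos: [643.1, -21.1, 256.5]
ee_rot: [-0.002, -0.023, 1.0, -0.0]
wrist_force: [1.0, 0.7, 0.7]
finger_gap: 0.845
```

Run:
```python
from h import *
plan(644,-21,111,183)
im,C,s=snap("wrist","w26")
for i,z in((1,15),(2,31),(3,47),(4,63)):print(i,fit_tub(im,C,i,642,-18,z,12))
im,C,s=snap("scene","s26");crop(im,"c26",225,365,160,270,5)
```

```text
t 33.48 pos [643.061 -21.064 256.498] yaw -177.4 F [1.043 0.712 0.723] gap 72.1
turn(6deg): [-0.   -0.03 -0.07]  shift now: [-0.04  0.    3.64]  shift after turn: [-0.02  0.    3.64]
1 (np.float64(639.0), np.float64(-20.5), np.float32(51.92762))
2 (np.float64(646.0), np.float64(-21.0), np.float32(31.862156))
3 (np.float64(643.5), np.float64(-21.5), np.float32(28.78619))
4 (np.float64(641.5), np.float64(-22.0), np.float32(34.62669))
```

View pics/w26.png

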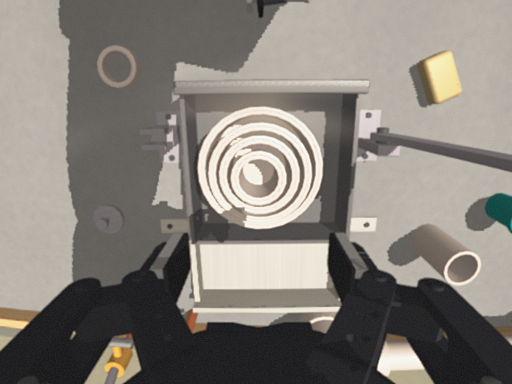

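View pics/c26.png

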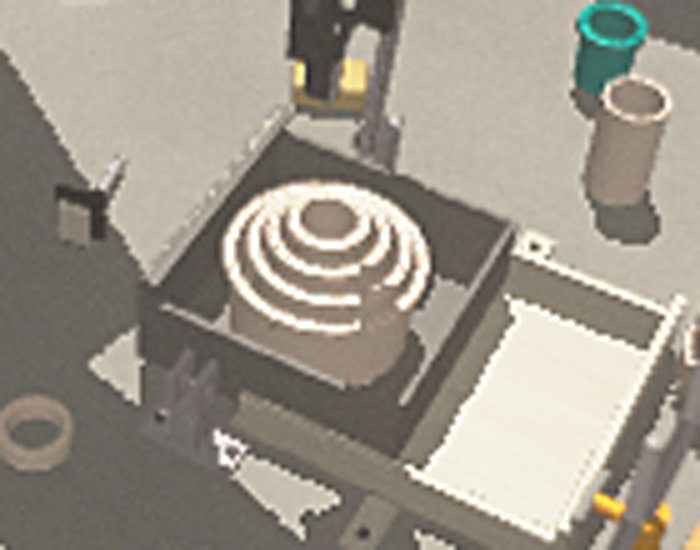

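servo_tool:
  commands: "0 0 0.6 0 0 0;0 0 0.7 0 0 0;0 0 0.7 0 0 0;0 0 0.6 0 0 0;0 0 0.2 0 0 0;0 0 0 0 0 0"
  claw: 44

```text
time: 34.08
tool_pos: [638.3, -20.4, 129.7]
ee_rot: [-0.007, -0.023, 1.0, 0.001]
wrist_force: [0.5, -0.2, -0.0]
finger_gap: 0.518
```

Run:
```python
from h import *
plan(641.5,-21.5,120,183)
```

```text
t 34.08 pos [638.318 -20.436 129.653] yaw -177.4 F [ 0.453 -0.233 -0.036] gap 44.2
turn(6deg): [ 0.02 -0.13 -0.07]  shift now: [-0.08 -0.03  0.24]  shift after turn: [-0.08 -0.03  0.24]
```

servo_tool:
  commands: "-0.08 -0.03 0.1 0 -0.1 0;0 0 0.1 0 0 0;0 0 0.05 0 0 0"

```text
time: 34.33
tool_pos: [642.6, -21.6, 121.0]
ee_rot: [-0.0, -0.023, 1.0, 0.001]
wrist_force: [-2.5, 3.3, 14.5]
finger_gap: 0.514
```

servo_tool:
  commands: "0 0 0.08 0 0 0;0 0 0.08 0 0 0"

```text
time: 34.5
tool_pos: [645.9, -21.4, 121.0]
ee_rot: [0.005, -0.023, 1.0, 0.001]
wrist_force: [-2.0, 2.9, 14.2]
finger_gap: 0.515
```

servo_tool:
  commands: "0 0 -0.4 0 -0.1 0;0 0 -0.7 0 0 0;0.5 0 -0.5 0 0 0;0.8 0 0 0 0 0;0.8 0 0 0 0 0;0.8 0 0 0 0 0;0.7 0 0 0 0 0;0.4 0 0 0 0 0;0 0 0 0 0 0;0 0 0 0 0 0"
  claw: 0

```text
time: 35.33
tool_pos: [483.6, -29.9, 199.4]
ee_rot: [0.025, -0.023, 0.999, -0.002]
wrist_force: [-1.0, 0.4, 0.0]
finger_gap: 0.003
```

Run:
```python
from h import *
im,C,s=snap("wrist","w27");im,C,s=snap("top","top27")
plan(480,-17,65,183)
```

```text
t 35.43 pos [484.386 -29.944 198.812] yaw -177.3 F [ 0.611 -0.173  0.513] gap -0.1
turn(6deg): [-0.06  0.46 -0.06]  shift now: [0.26 0.35 3.33]  shift after turn: [0.09 0.33 3.35]
```

View pics/w27.png

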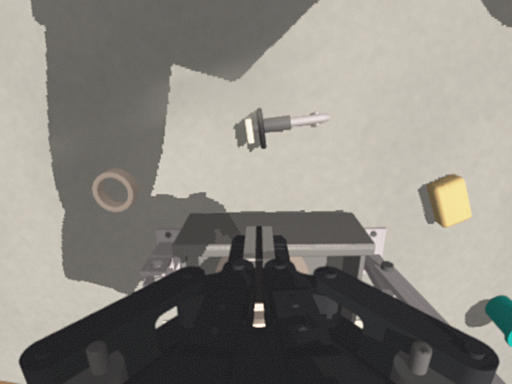

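View pics/top27.png

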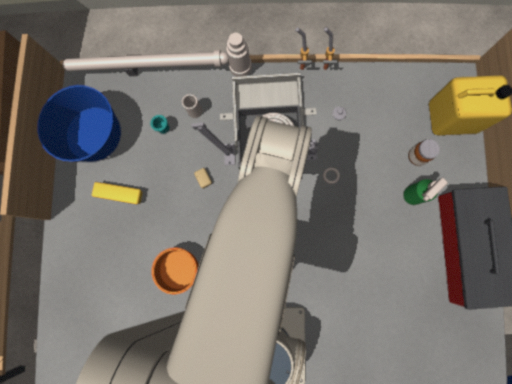

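Run:
```python
from h import *
C=cam("wrist");print(unproj(C,[(180,247),(371,246)],90))
```

```text
[[ 557.4   -105.727   90.   ]
 [ 547.202   83.897   90.   ]]
```

servo_tool:
  commands: "0.2 0.3 0.5 0 0.45 0;0 0 0.7 0 0 0;0 0 0.8 0 0 0;0 0 0.7 0 0 0;0 0 0.4 0 0 0;0 0 0.1 0 0 0;0 0 0 0 0 0"

```text
time: 36.02
tool_pos: [487.6, -19.4, 67.1]
ee_rot: [0.004, -0.024, 1.0, -0.004]
wrist_force: [0.6, 1.4, -0.1]
finger_gap: 0.003
```

Run:
```python
from h import *
plan(610,-10,65,183)
```

```text
t 36.02 pos [487.563 -19.355  67.123] yaw -177.3 F [ 0.616  1.354 -0.088] gap 0.2
turn(6deg): [-0.07  0.07 -0.05]  shift now: [-3.07  0.09  0.08]  shift after turn: [-3.07  0.07  0.05]
```

servo_tool:
  commands: "-0.4 0 0 0 0.05 0;-0.4 0.02 0 0 0 0;-0.25 0.02 0 0 0 0;-0.25 0 0 0 0 0;-0.25 0 0 0 0 0;-0.25 0 0 0 0 0;-0.25 0 0 0 0 0;-0.2 0 0 0 0 0"

```text
time: 36.68
tool_pos: [584.2, -13.4, 73.1]
ee_rot: [-0.0, -0.024, 1.0, -0.004]
wrist_force: [-2.0, 0.4, -1.2]
finger_gap: -0.001
```

Run:
```python
from h import *
plan(614,-10,65,183)
```

```text
t 36.68 pos [584.156 -13.406  73.085] yaw -177.3 F [-1.996  0.362 -1.225] gap -0.1
turn(6deg): [-0.08 -0.   -0.04]  shift now: [-0.75  0.05  0.2 ]  shift after turn: [-0.75  0.05  0.2 ]
```

servo_tool:
  commands: "-0.2 0 0.1 0 0 0;-0.2 0 0.05 0 0 0;-0.15 0 0.02 0 0 0;-0.12 0 0 0 0 0;-0.1 0 0 0 0 0"

```text
time: 37.1
tool_pos: [614.0, -12.0, 67.7]
ee_rot: [-0.004, -0.024, 1.0, -0.005]
wrist_force: [-39.6, -4.3, 28.4]
finger_gap: 0.001
```

servo_tool:
  commands: "-0.12 0 0.05 0 0 0;-0.12 0 0 0 0 0"

```text
time: 37.27
tool_pos: [613.5, -11.8, 65.9]
ee_rot: [-0.015, -0.024, 1.0, -0.005]
wrist_force: [-25.0, -4.0, 9.1]
finger_gap: -0.0
```

servo_tool:
  commands: "0.5 0 0 0 0.2 0;0.8 0 0 0 0 0;0.6 0 -0.3 0 0 0;0 0 -0.8 0 0 0;0 0 -0.9 0 0 0;0 0 -0.9 0 0 0;0 0 -0.9 0 0 0;0 0 -0.9 0 0 0;0 0 -0.9 0 0 0;0 0 -0.9 0 0 0;0 0 -0.3 0 0 0;0 0 0 0 0 0"

```text
time: 38.27
tool_pos: [549.0, -11.9, 354.8]
ee_rot: [-0.024, -0.023, 0.999, -0.006]
wrist_force: [0.5, 0.4, -0.3]
finger_gap: -0.001
```

Run:
```python
from h import *
u=(607,-10.1,.048)
im,C,s=snap("scene","s28")
ov("ov5",u,0,1.65,C,im,225,110,385,260,4)
im,C,s=snap("wrist","w28");plan(600,190,320,183)
for b in (1.5,1.6,1.7):print(b,proj(cam("scene"),U(u,[0,135-284*np.cos(b),55+284*np.sin(b)])))
```

```text
t 38.37 pos [548.386 -11.819 351.992] yaw -177.4 F [ 0.341 -0.701 -0.863] gap 0.2
turn(6deg): [-0.09 -0.5  -0.06]  shift now: [-1.56  4.99  0.67]  shift after turn: [-1.55  4.97  0.8 ]
1.5 [[304.355 128.221]]
1.6 [[308.14  123.741]]
1.7 [[311.706 120.13 ]]
```

View pics/ov5.png

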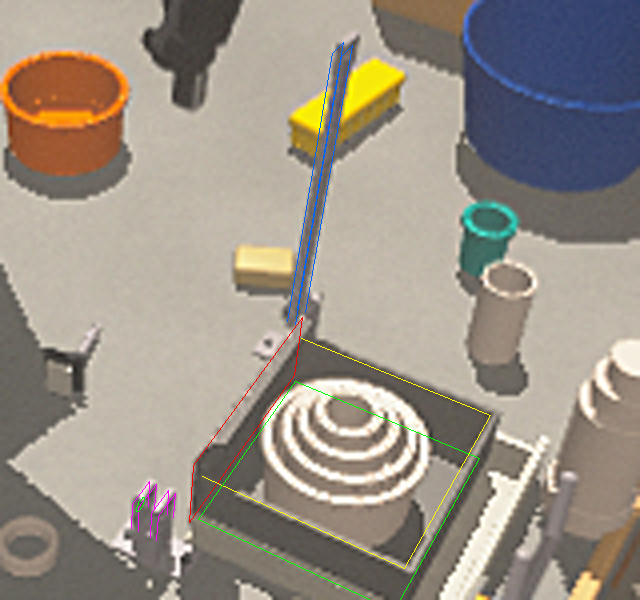

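View pics/w28.png

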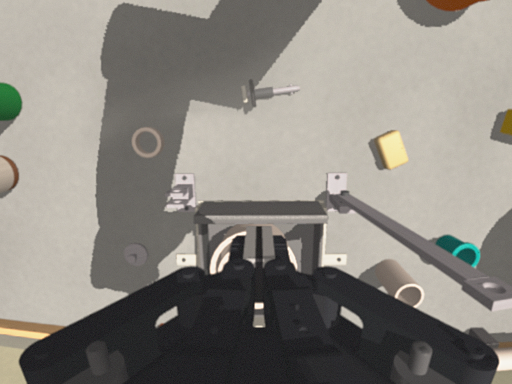

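Run:
```python
from h import *
u=(607,-10.1,.048)
C=cam("wrist")
for b in (1.6,1.65,1.7,1.75):print(b,proj(C,U(u,[0,135-270*np.cos(b),55+270*np.sin(b)])),U(u,[0,135-270*np.cos(b),55+270*np.sin(b)]))
```

```text
1.6 [[457.762 299.652]] [[600.144 132.619 324.885]]
1.65 [[474.448 298.325]] [[599.497 146.083 324.154]]
1.7 [[489.924 296.427]] [[598.853 159.492 322.749]]
1.75 [[504.059 294.013]] [[598.213 172.816 320.676]]
```

servo_tool:
  commands: "0 0.5 -0.5 0 -0.3 0;0 0.8 -0.3 0 -0.2 0;-0.3 0.9 0 0 0 0;-0.4 0.9 0 0 0 0;-0.3 0.9 0 0 0 0;-0.2 0.9 0 0 0 0;0 0.6 0 0 0 0;0 0.2 0 0 0 0;0 0 0 0 0 0;0 0 0 0 0 0"

```text
time: 39.2
tool_pos: [588.3, 227.0, 362.7]
ee_rot: [-0.011, -0.021, 1.0, -0.006]
wrist_force: [-0.1, -0.9, -0.6]
finger_gap: -0.003
```

Run:
```python
from h import *
plan(594,220,300,182.75)
```

```text
t 39.2 pos [588.347 227.036 362.666] yaw -177.6 F [-0.092 -0.918 -0.582] gap -0.3
turn(6deg): [-0.11 -0.22 -0.06]  shift now: [-0.17 -0.16  1.57]  shift after turn: [-0.13 -0.18  1.57]
```

servo_tool:
  commands: "-0.15 0 0.4 -0.1 -0.2 0;0 0 0.5 0 0 0;0 0 0.4 0 0 0;0 0 0.2 0 0 0;0 0 0 0 0 0;0 0 0 0 0 0"

```text
time: 39.7
tool_pos: [593.7, 217.8, 297.8]
ee_rot: [-0.002, -0.017, 1.0, -0.001]
wrist_force: [0.3, 0.8, 0.2]
finger_gap: -0.0
```

```bash
cat >> h.py <<'E'
def barT(b,r,off=-4,u=(607,-10.1,.048)):
    c,s=np.cos(b),np.sin(b)
    return U(u,[off,135-r*c+25*s,55+r*s+11*c])[0]
E
python3 - <<'E'
from h import *
plan(594,220,300,182.75)
im,C,s=snap("wrist","w29")
for b in np.arange(1.7,-.01,-.1): print(round(b,2),barT(b,245-35*(1.7-b)/1.7))
E
```

```text
t 39.7 pos [593.683 217.753 297.79 ] yaw -178.0 F [0.276 0.762 0.196] gap -0.0
turn(6deg): [-0.03 -0.04 -0.13]  shift now: [-0.01  0.06 -0.06]  shift after turn: [-0.01  0.06 -0.06]
1.7 [593.823 180.846 296.541]
1.6 [594.988 156.599 297.516]
1.5 [596.148 132.442 296.057]
1.4 [597.293 108.615 292.218]
1.3 [598.41   85.352 286.079]
1.2 [599.49   62.877 277.741]
1.1 [600.521  41.401 267.326]
1.0 [601.496  21.121 254.977]
0.9 [602.404   2.221 240.851]
0.8 [603.237 -15.136 225.124]
0.7 [603.99  -30.802 207.983]
0.6 [604.655 -44.652 189.629]
0.5 [605.228 -56.579 170.268]
0.4 [605.705 -66.5   150.116]
0.3 [606.082 -74.351 129.393]
0.2 [606.358 -80.094 108.319]
0.1 [606.531 -83.711  87.116]
-0.0 [606.603 -85.206  66.   ]
```

View pics/w29.png

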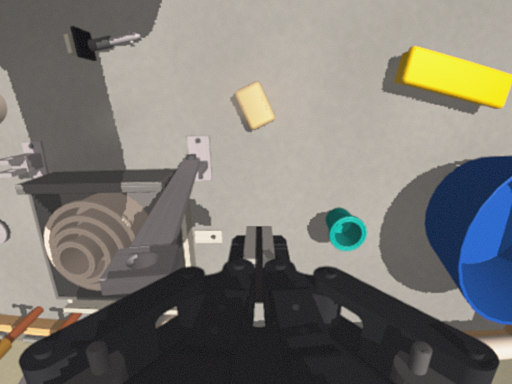

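servo_tool:
  commands: "0 -0.5 0 0 0 0;-0.02 -0.6 0 0 0 0;-0.02 -0.6 0 0 0 0;-0.02 -0.6 0 0 0 0;-0.02 -0.5 0.08 0 0 0;-0.02 -0.5 0.1 0 0 0;0 0 0 0 0 0"

```text
time: 40.33
tool_pos: [603.1, 79.3, 298.5]
ee_rot: [0.003, -0.017, 1.0, -0.0]
wrist_force: [0.5, -0.0, -0.9]
finger_gap: 0.003
```

Run:
```python
from h import *
plan(598,85,286,182.75)
im,C,s=snap("wrist","w30")
```

```text
t 40.33 pos [603.138  79.299 298.484] yaw -178.0 F [ 0.457 -0.028 -0.921] gap 0.3
turn(6deg): [-0.    0.06 -0.13]  shift now: [0.13 0.15 0.31]  shift after turn: [0.12 0.15 0.31]
```

View pics/w30.png

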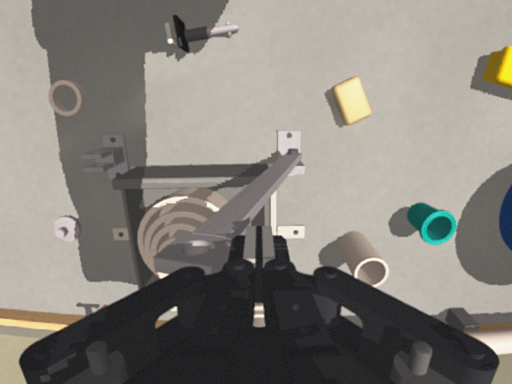

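servo_tool:
  commands: "0.08 -0.4 0.4 0 0 0;0 -0.5 0.35 0 0 0;0 -0.5 0.35 0 0 0;0 -0.5 0.35 0 0 0;0 -0.45 0.4 0 0 0;0 -0.4 0.4 0 0 0;0 0 0 0 0 0"

```text
time: 40.97
tool_pos: [607.9, -29.9, 214.3]
ee_rot: [0.011, -0.019, 1.0, 0.0]
wrist_force: [-0.6, 0.6, -0.7]
finger_gap: -0.001
```

Run:
```python
from h import *
plan(603,-15,225,182.75)
im,C,s=snap("wrist","w31")
```

```text
t 40.97 pos [607.865 -29.944 214.322] yaw -177.9 F [-0.634  0.642 -0.707] gap -0.1
turn(6deg): [ 0.    0.22 -0.1 ]  shift now: [ 0.1   0.38 -0.27]  shift after turn: [ 0.1   0.38 -0.27]
```

View pics/w31.png

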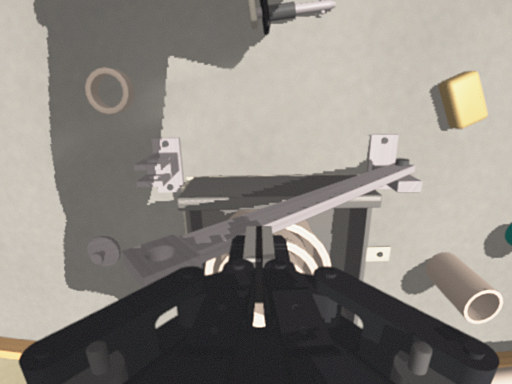

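servo_tool:
  commands: "0.1 -0.3 0.5 0 0.2 0;0 -0.3 0.55 0 0 0;0 -0.25 0.55 0 0 0;0 -0.2 0.5 0 0 0;0 0 0 0 0 0"

```text
time: 41.43
tool_pos: [611.2, -67.3, 138.2]
ee_rot: [0.008, -0.021, 1.0, -0.0]
wrist_force: [-1.2, 0.0, -1.3]
finger_gap: 0.001
```

Run:
```python
from h import *
plan(606,-78,110,182.75)
```

```text
t 41.43 pos [611.164 -67.254 138.164] yaw -177.6 F [-1.159  0.034 -1.273] gap 0.1
turn(6deg): [-0.01  0.15 -0.06]  shift now: [ 0.15 -0.26  0.7 ]  shift after turn: [ 0.14 -0.26  0.7 ]
```

servo_tool:
  commands: "0.22 -0.2 0.2 0 0.15 0;0.05 -0.1 0.4 0 0.05 0;0.05 -0.05 0.4 0 0.05 0;0 0 0 0 0 0"

```text
time: 41.77
tool_pos: [600.9, -80.0, 103.1]
ee_rot: [-0.003, -0.023, 1.0, -0.001]
wrist_force: [-0.9, 0.6, 0.0]
finger_gap: 0.001
```

Run:
```python
from h import *
plan(606,-85,66,182.75)
im,C,s=snap("wrist","w32")
```

```text
t 41.77 pos [600.87  -79.951 103.147] yaw -177.4 F [-0.914  0.613  0.018] gap 0.1
turn(6deg): [-0.03 -0.05 -0.03]  shift now: [-0.13 -0.13  0.93]  shift after turn: [-0.12 -0.13  0.93]
```

View pics/w32.png

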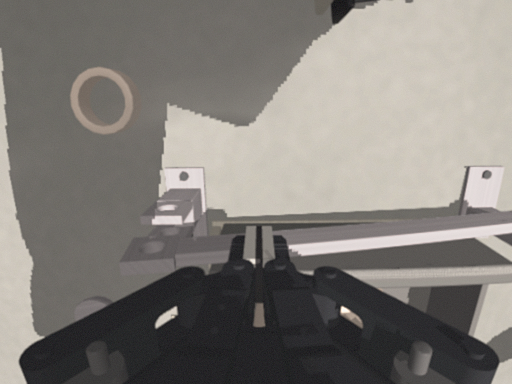

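servo_tool:
  commands: "-0.05 -0.1 0.35 0 0 0;0 0 0.3 0 0 0;0 0 0.2 0 0 0;0 0 0 0 0 0"

```text
time: 42.15
tool_pos: [606.4, -82.9, 75.9]
ee_rot: [0.002, -0.023, 1.0, -0.003]
wrist_force: [-0.2, -0.0, 0.0]
finger_gap: 0.002
```

Run:
```python
from h import *
plan(605,-85,66,182.75)
```

```text
t 42.15 pos [606.419 -82.927  75.907] yaw -177.3 F [-0.2  -0.01  0.  ] gap 0.2
turn(6deg): [-0.05  0.04 -0.01]  shift now: [ 0.04 -0.05  0.25]  shift after turn: [ 0.04 -0.05  0.25]
```

servo_tool:
  commands: "0.04 -0.03 0.15 0 0 0;0.02 0 0.12 0 0 0;0.02 0 0.1 0 0 0"

```text
time: 42.4
tool_pos: [605.4, -84.1, 65.0]
ee_rot: [0.006, -0.024, 1.0, -0.004]
wrist_force: [-12.8, 5.0, 55.6]
finger_gap: 0.003
```

servo_tool:
  commands: "0 0 0.1 0 0 0;0 0 0.1 0 0 0"

```text
time: 42.57
tool_pos: [605.5, -84.1, 65.2]
ee_rot: [0.009, -0.024, 1.0, -0.005]
wrist_force: [-15.2, 3.0, 37.2]
finger_gap: 0.003
```

servo_tool:
  commands: "0 0 -0.4 0 0 0;0 0 -0.8 0 0 0;0.3 0 -0.8 0 0 0;0.5 0 -0.8 0 0 0;0.5 0 -0.8 0 0 0;0.3 0 -0.3 0 0 0;0 0 0 0 0 0;0 0 0 0 0 0"
  claw: 40

```text
time: 43.23
tool_pos: [534.7, -84.9, 229.5]
ee_rot: [0.01, -0.024, 1.0, -0.005]
wrist_force: [-0.2, -0.3, -0.6]
finger_gap: 0.471
```

Run:
```python
from h import *
im,C,s=snap("wrist","w33");plan(440,-20,150,195)
im,C,s=snap("scene","s33");ov("ov33",(607,-10.1,.048),0,0,C,im,225,170,345,260,5)
im,C,s=snap("top","top33")
```

```text
t 43.28 pos [534.762 -84.781 229.171] yaw -177.2 F [ 0.377 -0.381  1.461] gap 40.1
turn(6deg): [-0.13  0.18 -2.03]  shift now: [2.33 1.76 1.91]  shift after turn: [1.87 2.18 1.98]
```

View pics/w33.png

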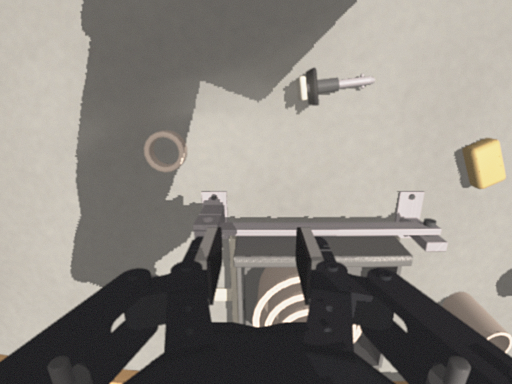

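View pics/ov33.png

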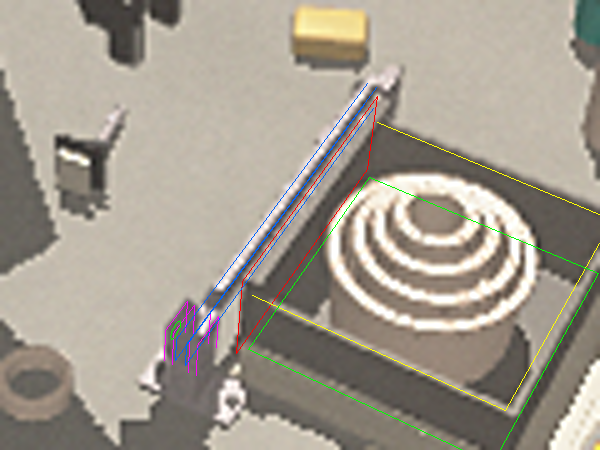

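Run:
```python
from h import *
im=cv2.imread("pics/w33.png");C=cam("wrist");crop(im,"c33",290,385,55,115,8)
a=unproj(C,[(373,79.5),(340,84)],8);print(a,np.degrees(np.arctan2(*(a[0]-a[1])[[1,0]])))
```

```text
[[430.465  44.433   8.   ]
 [438.207   5.327   8.   ]] 101.19811131577016
```

View pics/c33.png

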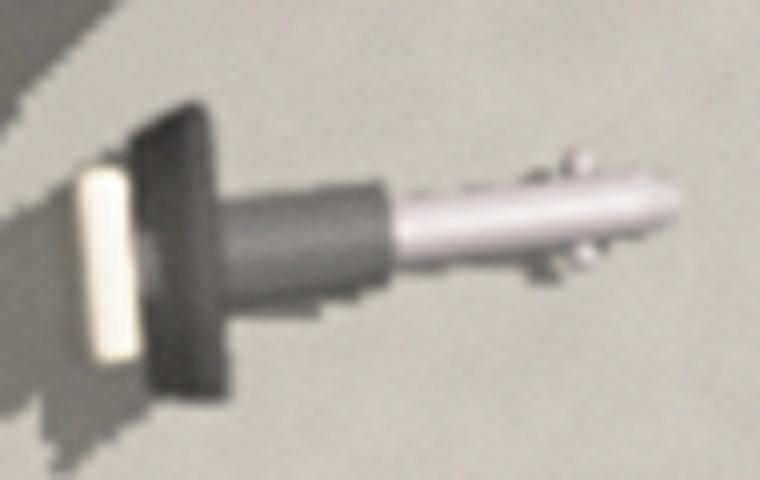

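```bash
cat >> h.py <<'E'
def pinfit(C,L,x0=(441,-30,1.77)):
    f=lambda v:np.concatenate([proj(C,U(v,[p[0],p[1],p[2]+8]))[0]-q for p,q in L])
    r=least_squares(f,x0,x_scale=[10,10,.1]);print("pin",r.x,np.degrees(r.x[2]),r.fun.round(2));return r.x
E
python3 - <<'E'
from h import *
C=cam("wrist")
px=lambda c:np.array(c)/8-.5+[290,55]
v=pinfit(C,[((74,0,0),px((682,200))),((0,20,34),px((207,100))),((0,-20,34),px((228,398))),((60,9,0),px((575,158))),((60,-9,0),px((583,258)))])
g=U(v,[-6,0,30])[0];print("grip",g)
plan(g[0],g[1],150,np.degrees(v[2])+90)
E
```

```text
pin [443.662 -27.812   1.754] 100.47920762723047 [-1.29 -0.2   0.37 -0.57  0.78  0.47  0.17 -1.42 -0.16  1.74]
grip [444.753 -33.712  30.   ]
t 43.38 pos [534.776 -84.661 227.534] yaw -177.2 F [-0.86  -0.57  -0.498] gap 40.0
turn(6deg): [-0.11  0.16 -1.28]  shift now: [2.22 1.4  1.89]  shift after turn: [1.98 1.66 1.94]
```

servo_tool:
  commands: "0.5 0.3 0 -0.1 0.15 -0.7;0.7 0.5 0.3 0 0 -0.6;0.7 0.6 0.5 0 0 0;0.2 0.3 0.6 0 0 0;0 0 0.4 0 0 0;0 0 0 0 0 0;0 0 0 0 0 0"

```text
time: 43.97
tool_pos: [438.0, -25.7, 142.3]
ee_rot: [-0.007, -0.096, 0.995, 0.003]
wrist_force: [0.2, 0.3, 0.2]
finger_gap: 0.47
```

Run:
```python
from h import *
im,C,s=snap("wrist","w34")
plan(444.7,-33.7,100,190.5)
crop(im,"c34",160,400,100,300,3)
```

```text
t 44.02 pos [438.266 -25.89  142.371] yaw -169.0 F [-0.092  0.024 -0.215] gap 39.7
turn(6deg): [ 0.07 -0.13  0.09]  shift now: [-0.14 -0.23  1.06]  shift after turn: [-0.12 -0.22  1.06]
```

View pics/w34.png

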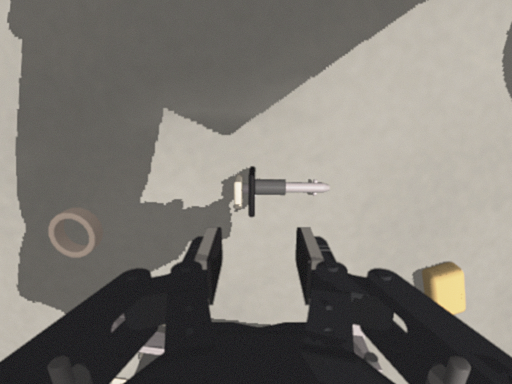

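Run:
```python
from h import *
im=cv2.imread("pics/w34.png");crop(im,"c34",225,340,155,225,7)
```

```text
(no output)
```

View pics/c34.png

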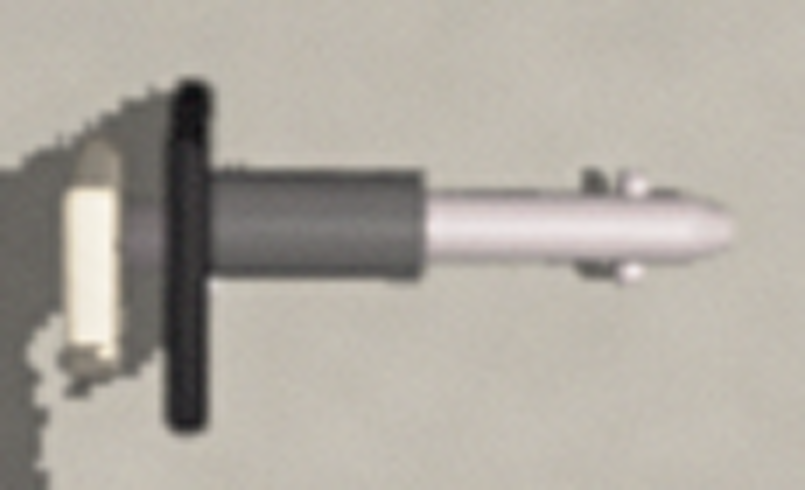

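Run:
```python
from h import *
C=cam("wrist")
px=lambda c:np.array(c)/7-.5+[225,155]
v=pinfit(C,[((74,0,0),px((737,229))),((30,8,0),px((424,172))),((30,-8,0),px((424,278))),((0,20,34),px((210,80))),((0,-20,34),px((208,434))),((60,7,0),px((635,185))),((60,-7,0),px((630,270)))])
g=U(v,[-6,0,30])[0];print("grip",g)
plan(g[0],g[1],60,np.degrees(v[2])+90)
```

```text
pin [441.212 -28.09    1.701] 97.4328155524783 [-1.43  0.4   0.71 -1.78 -0.69 -1.55  1.95  5.02 -0.46 -2.37  0.26 -0.86
 -0.63  0.37]
grip [441.989 -34.04   30.   ]
t 44.02 pos [438.266 -25.89  142.371] yaw -169.0 F [-0.092  0.024 -0.215] gap 39.7
turn(6deg): [ 0.07 -0.13  0.6 ]  shift now: [-0.08 -0.23  2.06]  shift after turn: [-0.07 -0.21  2.06]
```

Run:
```python
from h import *
C=cam("wrist")
px=lambda c:np.array(c)/7-.5+[225,155]
print(unproj(C,[px((737,229)),px((424,226))],8), unproj(C,[px((209,257)),px((168,257)),px((64,255))],41))
v=pinfit(C,[((74,0,0),px((737,229))),((30,8,0),px((424,172))),((30,-8,0),px((424,278))),((60,7,0),px((635,185))),((60,-7,0),px((630,270)))])
g=U(v,[-6,0,30])[0];print("grip",g)
```

```text
[[430.957  46.613   8.   ]
 [439.112   2.05    8.   ]] [[440.    -28.971  41.   ]
 [440.986 -34.078  41.   ]
 [443.226 -47.077  41.   ]]
pin [444.547 -27.156   1.755] 100.52658606852454 [-0.98 -0.12  0.56 -0.01  0.02  0.2   0.27 -0.67  0.12  0.58]
grip [445.644 -33.055  30.   ]
```

Run:
```python
from h import *
plan(446,-35.5,60,190.8)
```

```text
t 44.02 pos [438.266 -25.89  142.371] yaw -169.0 F [-0.092  0.024 -0.215] gap 39.7
turn(6deg): [ 0.07 -0.13  0.04]  shift now: [-0.17 -0.29  2.05]  shift after turn: [-0.14 -0.27  2.06]
```

servo_tool:
  commands: "-0.15 -0.27 0.4 0 -0.13 0;0 0 0.6 0 0 0;0 0 0.6 0 0 0;0 0 0.3 0 0 0;0 0 0 0 0 0;0 0 0 0 0 0"

```text
time: 44.52
tool_pos: [454.4, -38.3, 67.1]
ee_rot: [0.003, -0.095, 0.995, 0.003]
wrist_force: [-0.5, -0.4, 0.3]
finger_gap: 0.468
```

Run:
```python
from h import *
plan(446,-35.5,20,190.8)
snap("wrist","w35")
```

```text
t 44.52 pos [454.397 -38.333  67.072] yaw -169.0 F [-0.519 -0.41   0.273] gap 40.0
turn(6deg): [0.04 0.06 0.03]  shift now: [0.2  0.1  1.18]  shift after turn: [0.19 0.11 1.18]
```

View pics/w35.png

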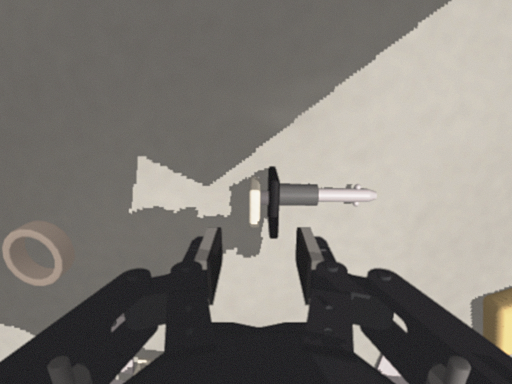

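servo_tool:
  commands: "0.2 0.1 0 0 0.05 0;0.02 0 0.4 0 0 0;0.02 0 0.35 0 0 0;0 0 0.1 0 0 0;0 0 0 0 0 0"

```text
time: 44.98
tool_pos: [446.5, -36.8, 37.7]
ee_rot: [0.004, -0.095, 0.995, 0.001]
wrist_force: [0.7, -0.4, 1.3]
finger_gap: 0.465
```

Run:
```python
from h import *
plan(446,-35.5,20,190.8)
snap("wrist","w36")
```

```text
t 44.98 pos [446.541 -36.797  37.665] yaw -169.1 F [ 0.694 -0.381  1.333] gap 39.7
turn(6deg): [0.   0.08 0.02]  shift now: [0.01 0.03 0.44]  shift after turn: [0.01 0.03 0.44]
```

View pics/w36.png

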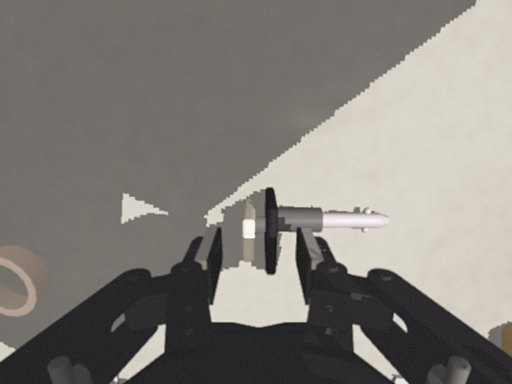

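Run:
```python
from h import *
s=state();C=cam("wrist",s);R=q2R(s["ee_rot"]);p=s["tool_pos"]
print(proj(C,[p,p+R@[11,0,0],p+R@[-11,0,0],p+R@[0,0,-4]]))
C=cam("wrist");g=unproj(C,[(269,189),(271,273)],42);print(g,g.mean(0), R.T@(g.mean(0)-p))
```

```text
[[259.265 241.009]
 [259.284 222.524]
 [259.246 258.692]
 [259.282 244.427]]
[[415.217 -37.96   42.   ]
 [462.878 -27.032  42.   ]] [439.047 -32.496  42.   ] [ 6.638  5.696 -4.036]
```

Run:
```python
from h import *
im=cv2.imread("pics/w36.png");crop(im,"c36",235,400,175,290,5)
C=cam("wrist");print(unproj(C,[(389,219.5),(322,219.5)],8))
```

```text
[[430.794  47.144   8.   ]
 [439.025   3.344   8.   ]]
```

View pics/c36.png

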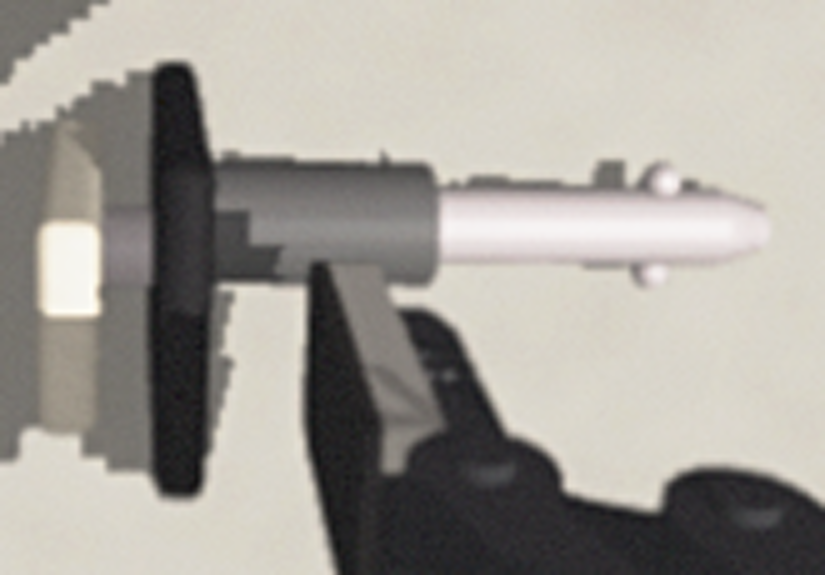

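servo_tool:
  commands: "0.03 0.02 0.25 0 0.08 0;0.02 0 0.2 0 0 0;0 0 0.02 0 0 0;0 0 0 0 0 0"

```text
time: 45.37
tool_pos: [445.8, -36.6, 19.8]
ee_rot: [0.001, -0.095, 0.995, -0.001]
wrist_force: [0.2, 0.2, 0.2]
finger_gap: 0.467
```

Run:
```python
from h import *
plan(446,-35.5,20,190.8)
```

```text
t 45.37 pos [445.756 -36.628  19.848] yaw -169.0 F [0.218 0.19  0.156] gap 39.9
turn(6deg): [-0.01  0.02  0.03]  shift now: [-0.01  0.03 -0.  ]  shift after turn: [-0.01  0.03 -0.  ]
```

servo_tool:
  commands: "0 0 0 0 0 0;0 0 0 0 0 0;0 0 0 0 0 0;0 0 0 0 0 0;0 0 0 0 0 0;0 0 0 0 0 0;0 0 0 0 0 0"
  claw: 5
  squeeze: 70

```text
time: 45.95
tool_pos: [445.9, -36.6, 20.6]
ee_rot: [0.001, -0.096, 0.995, -0.001]
wrist_force: [-0.7, -0.0, -0.0]
finger_gap: 0.12
```

Run:
```python
from h import *
plan(446,-35.5,20,190.8)
im,C,s=snap("wrist","w37")
```

```text
t 45.95 pos [445.93  -36.645  20.598] yaw -169.0 F [-0.656 -0.035 -0.023] gap 10.3
turn(6deg): [-0.02  0.02  0.03]  shift now: [-0.01  0.03  0.01]  shift after turn: [-0.01  0.03  0.01]
```

View pics/w37.png

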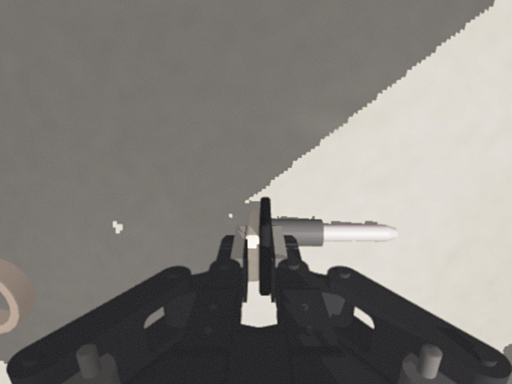

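Run:
```python
from h import *
im=cv2.imread("pics/w37.png");crop(im,"c37",250,415,190,310,5)
```

```text
(no output)
```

View pics/c37.png

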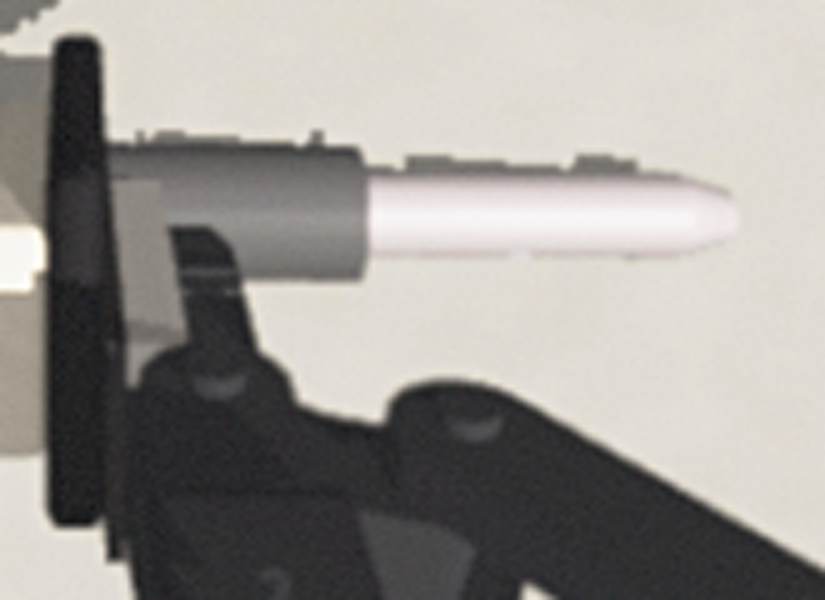

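servo_tool:
  commands: "0 0 -0.5 0 0 0;0 0 -0.7 0 0 0;0 0 -0.7 0 0 1;0 0 -0.7 0 0 1;0 0 -0.5 0 0 1;0 0 0 0 0 1;0 0 0 0 0 1;0 0 0 0 0 1;0 0 0 0 0 1;0 0 0 0 0 1;0 0 0 0 0 1;0 0 0 0 0 1"

```text
time: 47.0
tool_pos: [444.0, -36.3, 150.3]
ee_rot: [0.0, 0.436, 0.9, -0.0]
wrist_force: [0.4, -0.8, -1.6]
finger_gap: 0.124
```

Run:
```python
from h import *
plan(490,-145,120,92.75)
```

```text
t 47.0 pos [443.991 -36.279 150.337] yaw 128.3 F [ 0.405 -0.785 -1.565] gap 10.6
turn(6deg): [-0.    0.01  5.93]  shift now: [-2.85 -0.78  0.76]  shift after turn: [-2.77  1.02  0.76]
```

servo_tool:
  commands: "0 0 0 0 0 1;0 0 0 0 0 1;0 0 0 0 0 1;0 0 0 0 0 1;0 0 0 0 0 1;0 0 0 0 0 0.9;-0.6 0.2 0 0 0 0;-0.7 0.2 0 0 0 0;-0.7 0.2 0 0 0 0;-0.5 0.2 0 0 0 0;-0.2 0.1 0 0 0 0;0 0 0 0 0 0"

```text
time: 48.0
tool_pos: [480.6, -146.7, 148.6]
ee_rot: [-0.001, 0.703, 0.711, -0.001]
wrist_force: [-0.3, -0.2, -1.4]
finger_gap: 0.122
```

Run:
```python
from h import *
import pickle
plan(490,-145,110,92.75)
im,C,s=snap("wrist","w38");pickle.dump(C,open("w38.pkl","wb"))
```

```text
t 48.0 pos [ 480.6   -146.75   148.629] yaw 90.7 F [-0.342 -0.199 -1.396] gap 10.5
turn(6deg): [-0.03 -0.01 -0.34]  shift now: [0.04 0.24 0.96]  shift after turn: [0.03 0.24 0.97]
```

View pics/w38.png

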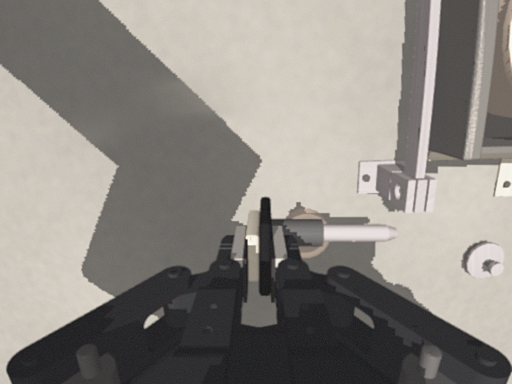

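servo_tool:
  commands: "0 0 0.4 0 0 -0.3;0 0 0.6 0 0 0;0 0 0.6 0 0 0;0 0 0.3 0 0 0;0 0 0 0 0 0;0 0 0 0 0 0"

```text
time: 48.55
tool_pos: [477.4, -139.2, 70.9]
ee_rot: [-0.002, 0.689, 0.724, -0.0]
wrist_force: [0.9, 0.8, -1.4]
finger_gap: 0.12
```

Run:
```python
from h import *
import pickle
plan(490,-145,67.5,92.75)
im,C,s=snap("wrist","w39");pickle.dump((C,s),open("w39.pkl","wb"))
crop(im,"c39",370,480,140,250,7)
```

```text
t 48.55 pos [ 477.409 -139.209   70.924] yaw 92.8 F [ 0.868  0.832 -1.409] gap 10.3
turn(6deg): [-0.04 -0.03  0.01]  shift now: [-0.16  0.31  0.08]  shift after turn: [-0.16  0.31  0.09]
```

View pics/w39.png

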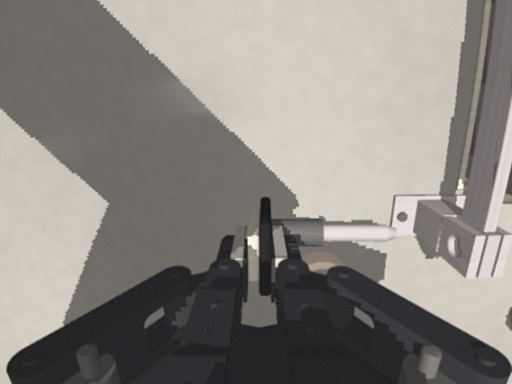

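View pics/c39.png

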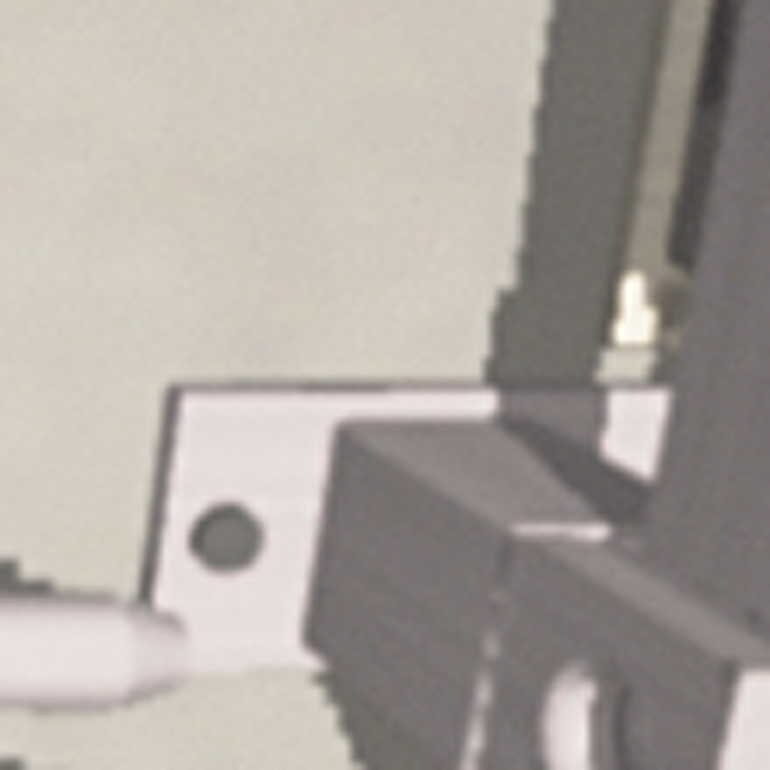

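Run:
```python
from h import *
im=cv2.imread("pics/w39.png")
crop(im,"c40",425,512,190,285,8)
```

```text
(no output)
```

View pics/c40.png

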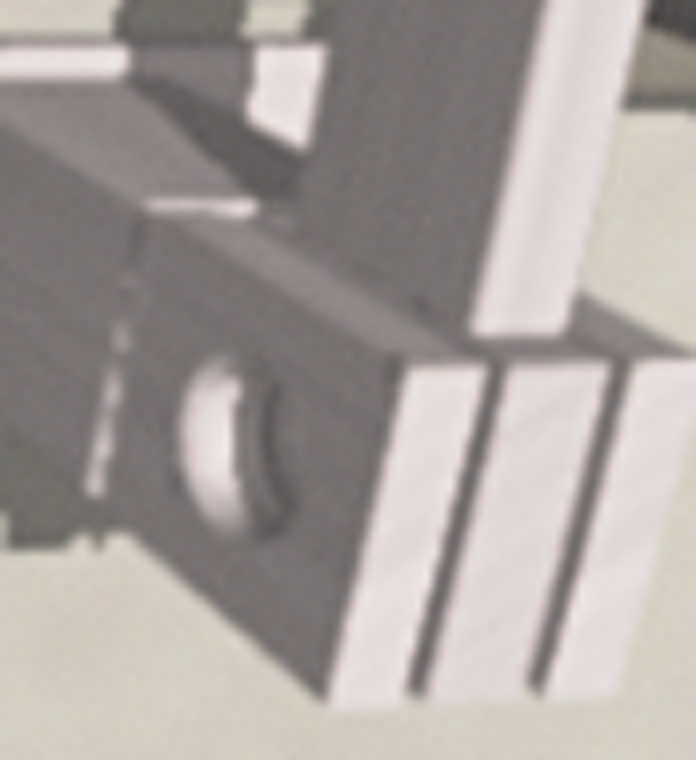

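Run:
```python
from h import *
import pickle;C,s=pickle.load(open("w39.pkl","rb"))
im=cv2.imread("pics/w39.png");crop(im,"c41",255,405,185,300,5)
px=lambda c:np.array(c)/8-.5+[425,190]
L=[((-12,-121,70),(405,362)),((-6,-121,70),(487,362)),((-6,-149,70),(410,700)),((-12,-149,70),(328,703)),((6,-121,70),(628,360)),((6,-149,70),(545,693)),((12,-149,70),(620,690)),((-12,-121,38),(143,213)),((-12,-135,55),(237,447))]
f=lambda v:np.concatenate([proj(C,U(v[:3],np.array(p)+[0,0,v[3]]))[0]-px(q) for p,q in L])
r=least_squares(f,[607,-10,.048,0],x_scale=[10,10,.1,10]);print(r.x,r.fun.round(2))
print("mouth",U(r.x[:3],[-12,-135,55+r.x[3]]))
g=lambda v:f([v[0],v[1],.048,v[2]]);r=least_squares(g,[607,-10,0]);print(r.x,r.fun.round(2));m=U((r.x[0],r.x[1],.048),[-12,-135,55+r.x[2]])[0];print(m)
g=lambda v:f([v[0],v[1],.048,0]);r=least_squares(g,[607,-10]);print(r.x,np.abs(r.fun).max());m=U((r.x[0],r.x[1],.048),[-12,-135,55])[0];print(m)
```

```text
[604.414 -10.323   0.075  -0.436] [ 0.05  0.75 -0.64  0.32 -0.86  0.15  0.23  0.32  0.45 -0.3   0.24 -0.12
 -0.33 -0.34  0.3  -0.99  0.61  0.06]
mouth [[ 602.546 -145.842   54.564]]
[608.198 -10.289  -0.611] [ 0.73  0.4  -0.04  0.23 -1.41  0.06 -0.26 -0.    0.88  0.11 -0.43  0.25
 -1.08  0.26  0.91 -1.27  0.7  -0.25]
[ 602.689 -145.709   54.389]
[607.64   -9.976] 1.4219220289202212
[ 602.131 -145.396   55.   ]
```

View pics/c41.png

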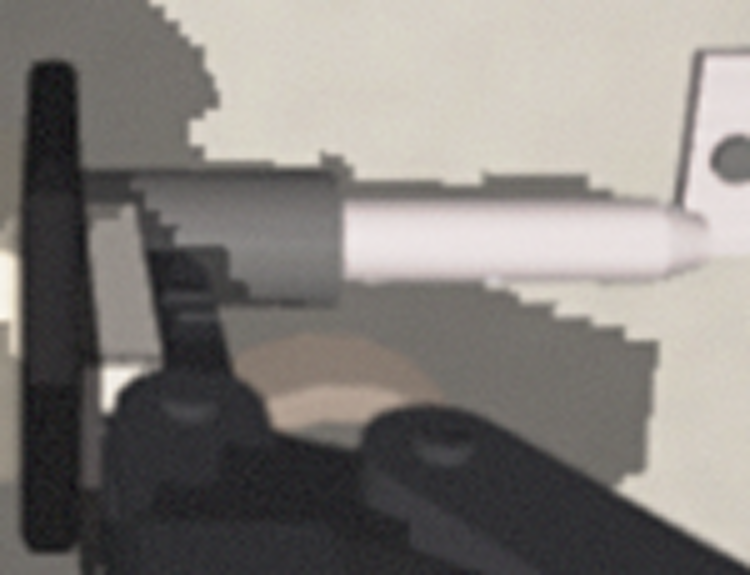

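Run:
```python
from h import *
import pickle;C,s=pickle.load(open("w39.pkl","rb"))
px=lambda c:np.array(c)/5-.5+[255,185]
L=[((74,0,0),(708,241)),((68,5,0),(668,202)),((68,-5,0),(668,279)),((30,5,0),(344,200)),((30,-5,0),(344,280)),((30,8,0),(340,172)),((30,-8,0),(340,305))]
R=q2R(s["ee_rot"]);p=s["tool_pos"]
def f(v): return np.concatenate([proj(C,U((v[0],v[1],v[2]),np.array(q)+[0,0,v[3]]))[0]-px(c) for q,c in L])
r=least_squares(f,[480,-140,.05,58],x_scale=[10,10,.1,10]);print("free",r.x,r.fun.round(2))
for z in(57.3,58.3,59.3):
    r=least_squares(lambda v:f([*v,z]),[480,-140,.05],x_scale=[10,10,.1]);t=U(r.x,[74,0,z])[0];print(z,r.x,np.abs(r.fun).max().round(2),"tip",t,"tip in tool",R.T@(t-p))
# same from w37
```

```text
free [ 484.419 -138.245    0.048   62.457] [ 1.3  -0.35  0.48 -0.39 -1.83 -0.11  0.2   0.19 -1.    0.02  1.36  0.93
 -0.55 -0.34]
57.3 [ 486.345 -140.698    0.051] 2.92 tip [ 560.248 -136.914   57.3  ] tip in tool [-1.829 82.903 13.303]
58.3 [ 485.972 -140.224    0.05 ] 2.72 tip [ 559.877 -136.49    58.3  ] tip in tool [-1.383 82.549 12.306]
59.3 [ 485.598 -139.748    0.05 ] 2.51 tip [ 559.506 -136.065   59.3  ] tip in tool [-0.938 82.196 11.308]
```

servo_tool:
  commands: "-0.28 0.2 0.08 0 0 0;0 0.2 0 0 0 0;0 0 0 0 0 0;0 0 0 0 0 0"

```text
time: 48.93
tool_pos: [497.1, -150.0, 71.1]
ee_rot: [0.0, 0.689, 0.725, 0.001]
wrist_force: [0.7, 0.2, -2.6]
finger_gap: 0.121
```

```bash
cat >> h.py <<'E'
M=np.array([602.5,-145.6,54.6]); TH=.05
TIP=np.array([-1.4,82.5,12.5])
def tipstat(M=M,TIP=TIP,TH=TH):
    s=state();R=q2R(s["ee_rot"]);t=s["tool_pos"]+R@TIP
    Ru=Rot.from_euler('z',TH).as_matrix()
    e=Ru.T@(t-M); a=Ru.T@R[:,1]
    print("t",s["time"],"tip in mouth",e,"axis err deg (y,z)",np.degrees([a[1],a[2]]).round(2),"tool z tilt",(R[:,2]).round(3),"F",s["wrist_force"],"pos",s["tool_pos"])
    print("  shift to align y,z (tool units):",(R.T@Ru@np.array([0,-e[1],-e[2]])/40).round(3))
E
python3 - <<'E'
from h import *
import pickle
tipstat()
im,C,s=snap("wrist","w42");pickle.dump((C,s),open("w42.pkl","wb"))
crop(im,"c42",360,512,190,290,5)
E
```

```text
t 48.9333 tip in mouth [-22.969  -0.517   4.081] axis err deg (y,z) [0.03 0.06] tool z tilt [ 0.001  0.001 -1.   ] F [ 0.673  0.213 -2.566] pos [ 497.108 -150.044   71.103]
  shift to align y,z (tool units): [ 0.013 -0.     0.102]
```

View pics/c42.png

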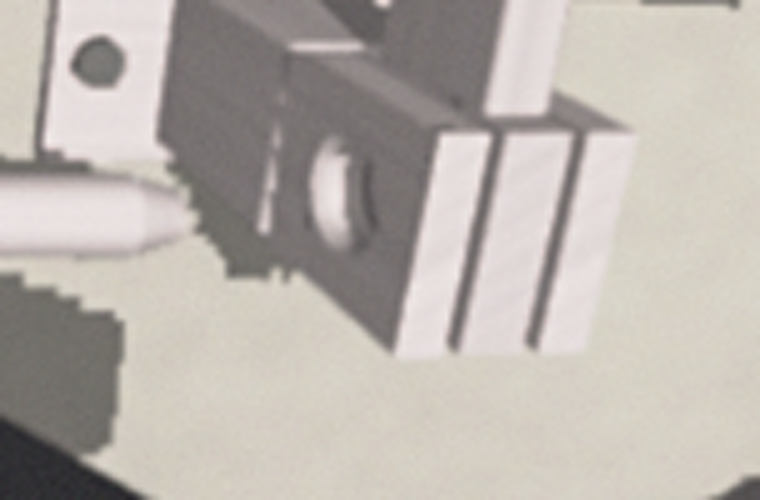

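Run:
```python
from h import *
import pickle;C,s=pickle.load(open("w42.pkl","rb"))
px=lambda c:np.array(c)/5-.5+[360,190]
L=[((-12,-121,70),(440,132)),((-6,-121,70),(492,132)),((-6,-149,70),(450,352)),((-12,-149,70),(397,356)),((6,-121,70),(582,130)),((12,-121,70),(636,130)),((12,-149,70),(583,352)),((6,-149,70),(530,350)),((-12,-121,38),(285,47)),((-12,-135,55),(342,194))]
f=lambda v:np.concatenate([proj(C,U(v[:3],np.array(p)+[0,0,v[3]]))[0]-px(q) for p,q in L])
r=least_squares(f,[607,-10,.048,0],x_scale=[10,10,.1,10]);print(r.x,r.fun.round(2));print("mouth",U(r.x[:3],[-12,-135,55+r.x[3]]))
r=least_squares(lambda v:f([v[0],v[1],.05,v[2]]),[607,-10,0]);m=U((r.x[0],r.x[1],.05),[-12,-135,55+r.x[2]])[0];print("mouth",m)
R=q2R(s["ee_rot"])
for z in(-12.5,):
    t=unproj(C,[px((192,217))],s["tool_pos"][2]+z)[0];print("tip",t,"tool",R.T@(t-s["tool_pos"]))
    a=unproj(C,[px((0,213)),px((140,217))],s["tool_pos"][2]+z);print(a)
```

```text
[605.78  -10.365   0.064  -0.591] [-0.4   0.45 -0.78  0.22 -1.55  0.43 -0.54 -0.    0.9   0.13 -0.26 -0.12
 -0.03 -0.75  1.31  0.06  1.06 -0.58  0.49  0.05]
mouth [[ 602.384 -145.855   54.409]]
mouth [ 602.42  -145.755   54.329]
tip [ 580.939 -147.785   58.603] tool [-1.989 83.826 12.579]
[[ 557.234 -148.216   58.603]
 [ 574.478 -148.037   58.603]]
```

servo_tool:
  commands: "0.02 0 0.1 0 0 0;0 0 0.03 0 0 0;0 0 0 0 0 0"

```text
time: 49.23
tool_pos: [497.2, -149.1, 66.1]
ee_rot: [0.001, 0.689, 0.725, 0.001]
wrist_force: [0.6, -0.4, -1.6]
finger_gap: 0.125
```

```bash
sed -i 's/^M=.*/M=np.array([602.4,-145.8,54.4]); TH=.052/; s/^TIP=.*/TIP=np.array([-1.7,83.0,12.5])/' h.py
python3 - <<'E'
from h import *
tipstat()
E
```

```text
t 49.2333 tip in mouth [-22.193   0.323  -0.676] axis err deg (y,z) [-0.09  0.12] tool z tilt [ 0.002  0.    -1.   ] F [ 0.6   -0.438 -1.604] pos [ 497.215 -149.12    66.056]
  shift to align y,z (tool units): [-0.008  0.    -0.017]
```

servo_tool:
  commands: "-0.01 0.25 -0.02 0 0 0;0 0.25 0 0 0 0;0 0.2 0 0 0 0;0 0 0 0 0 0"

```text
time: 49.57
tool_pos: [527.8, -148.0, 67.1]
ee_rot: [0.001, 0.689, 0.724, 0.001]
wrist_force: [0.8, 0.1, -0.8]
finger_gap: 0.124
```

Run:
```python
from h import *
tipstat()
im,C,s=snap("wrist","w43");crop(im,"c43",360,512,190,290,5)
```

```text
t 49.5667 tip in mouth [ 8.412 -0.202  0.393] axis err deg (y,z) [-0.13  0.13] tool z tilt [ 0.002  0.001 -1.   ] F [ 0.758  0.1   -0.831] pos [ 527.801 -147.995   67.1  ]
  shift to align y,z (tool units): [ 0.005 -0.     0.01 ]
```

View pics/c43.png

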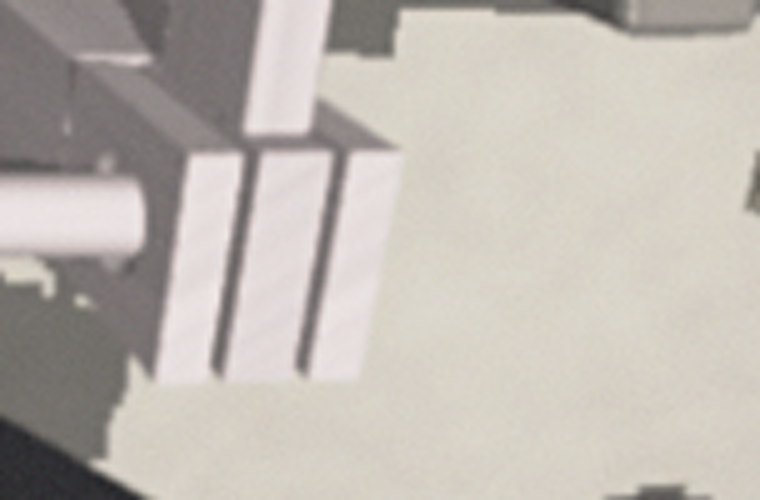

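servo_tool:
  commands: "0 0.2 0 0 0 0;0 0.2 0 0 0 0;0 0 0 0 0 0"

```text
time: 49.87
tool_pos: [544.5, -146.8, 66.7]
ee_rot: [0.0, 0.689, 0.725, 0.001]
wrist_force: [-0.5, -0.1, -1.4]
finger_gap: 0.117
```

Run:
```python
from h import *
tipstat()
```

```text
t 49.8667 tip in mouth [25.18   0.127 -0.082] axis err deg (y,z) [-0.11  0.06] tool z tilt [ 0.001  0.001 -1.   ] F [-0.542 -0.149 -1.435] pos [ 544.546 -146.829   66.729]
  shift to align y,z (tool units): [-0.003  0.    -0.002]
```

Passing freely; go on to the shoulder.

servo_tool:
  commands: "0 0.15 0 0 0 0;0 0.15 0 0 0 0;0 0.1 0 0 0 0;0 0 0 0 0 0"

```text
time: 50.2
tool_pos: [562.5, -145.8, 66.6]
ee_rot: [-0.0, 0.689, 0.725, 0.001]
wrist_force: [-1.2, -0.0, -0.6]
finger_gap: 0.123
```

Run:
```python
from h import *
tipstat()
```

```text
t 50.2 tip in mouth [43.14   0.207 -0.254] axis err deg (y,z) [-0.1   0.05] tool z tilt [ 0.001  0.001 -1.   ] F [-1.24  -0.026 -0.571] pos [ 562.48  -145.832   66.572]
  shift to align y,z (tool units): [-0.005  0.    -0.006]
```

Advance gently until the shoulder touches.

servo_tool:
  commands: "0 0.05 0 0 0 0;0 0.05 0 0 0 0"

```text
time: 50.37
tool_pos: [565.5, -145.6, 66.3]
ee_rot: [-0.001, 0.689, 0.725, -0.0]
wrist_force: [-10.7, -1.4, 4.6]
finger_gap: 0.12
```

Run:
```python
from h import *
tipstat()
```

```text
t 50.3667 tip in mouth [46.164  0.293 -0.721] axis err deg (y,z) [-0.11 -0.1 ] tool z tilt [-0.002  0.001 -1.   ] F [-10.723  -1.423   4.583] pos [ 565.528 -145.578   66.329]
  shift to align y,z (tool units): [-0.007 -0.    -0.018]
```

servo_tool:
  commands: "0 0.03 0 0 0 0;0 0 0 0 0 0;0 0 0 0 0 0;0 0 0 0 0 0;0 0 0 0 0 0"
  claw: 30

```text
time: 50.78
tool_pos: [566.0, -145.7, 66.8]
ee_rot: [-0.001, 0.689, 0.724, -0.001]
wrist_force: [-0.2, -0.7, 0.3]
finger_gap: 0.351
```

Run:
```python
from h import *
tipstat()
im,C,s=snap("wrist","w44");plan(563,-146,66,92.75)
```

```text
t 50.7833 tip in mouth [46.571  0.112 -0.367] axis err deg (y,z) [-0.14 -0.17] tool z tilt [-0.003  0.    -1.   ] F [-0.207 -0.695  0.254] pos [ 565.958 -145.684   66.782]
  shift to align y,z (tool units): [-0.003 -0.    -0.009]
t 50.83 pos [ 565.992 -145.674   66.794] yaw 92.8 F [-0.86   0.363 -0.556] gap 30.3
turn(6deg): [-0.03 -0.01  0.01]  shift now: [-0.   -0.08  0.02]  shift after turn: [-0.   -0.08  0.02]
```

View pics/w44.png

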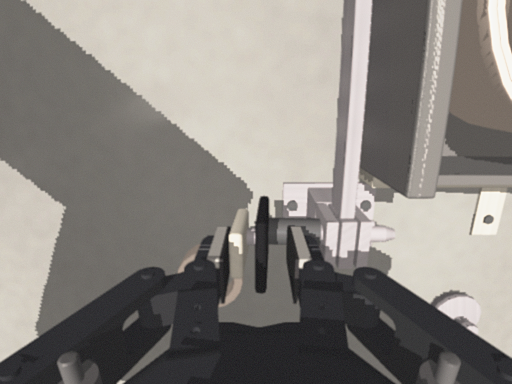

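servo_tool:
  commands: "0 -0.07 0 0 0 0;0 0 -0.3 0 0 0;0 0 -0.5 0 0 0;0 0 -0.8 0 0 0;0 -0.3 -0.8 0 0 0;0 -0.5 -0.8 0 0 0;0 0 0 0 0 0;0 0 0 0 0 0"

```text
time: 51.5
tool_pos: [529.9, -147.2, 199.5]
ee_rot: [-0.002, 0.689, 0.725, -0.0]
wrist_force: [0.2, 0.0, -0.0]
finger_gap: 0.35
```

Run:
```python
from h import *
im,C,s=snap("wrist","w45");print(s["tool_pos"],s["wrist_force"]);crop(im,"c45",230,430,120,260,4)
im,C,s=snap("scene","s45");ov("ov45",(608,-10.3,.05),0,0,C,im,225,170,345,270,5)
```

```text
[ 529.871 -147.211  199.492] [ 0.212  0.008 -0.021]
```

View pics/c45.png

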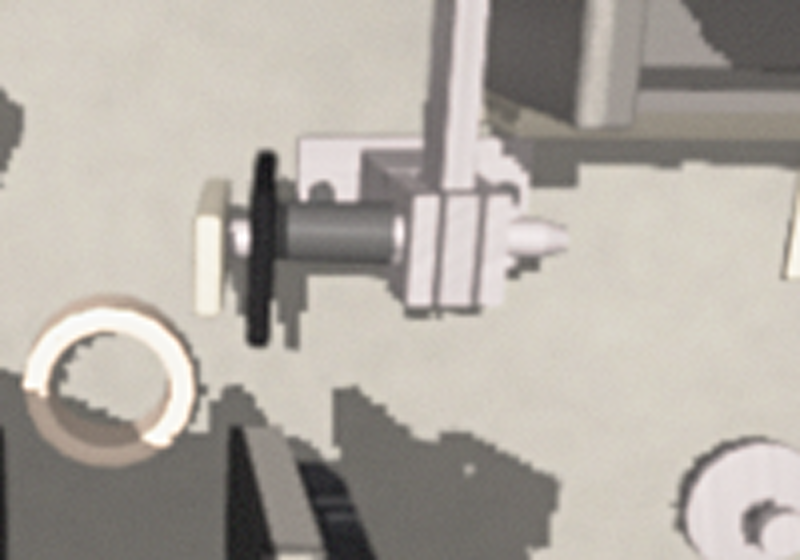

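View pics/ov45.png

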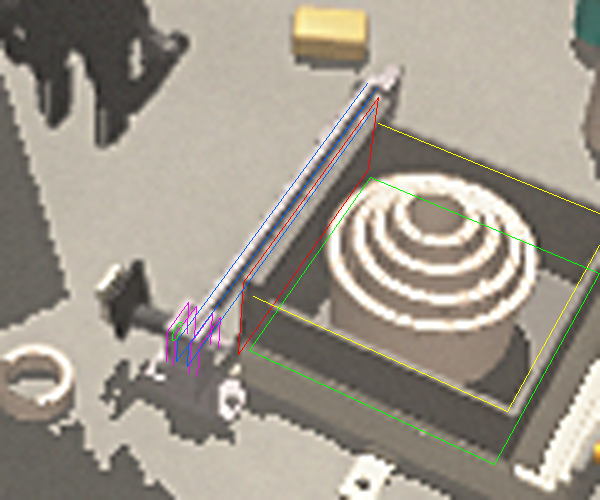

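Run:
```python
from h import *
C=cam("wrist");px=lambda c:np.array(c)/4-.5+[230,120]
Ru=Rot.from_euler('z',TH).as_matrix()
im=cv2.imread("pics/w45.png");crop(im,"c46",270,385,140,210,7)
for n,c,z in(("tip",(569,238),54.4),("shoulder",(393,232),54.4),("plate front top",(274,340),88),("lug top front",(412,250),69.4),("lug top rear",(508,250),69.4)):
    w=unproj(C,[px(c)],z)[0];print(n,w,Ru.T@(w-M))
```

```text
tip [ 647.299 -143.451   54.4  ] [44.96   0.012 -0.   ]
shoulder [ 600.926 -144.311   54.4  ] [-1.394  1.564 -0.   ]
plate front top [ 567.401 -163.655   88.   ] [-35.88  -16.012  33.6  ]
lug top front [ 602.294 -145.017   69.4  ] [-0.065  0.788 15.   ]
lug top rear [ 626.183 -143.76    69.4  ] [23.857  0.801 15.   ]
```

View pics/c46.png

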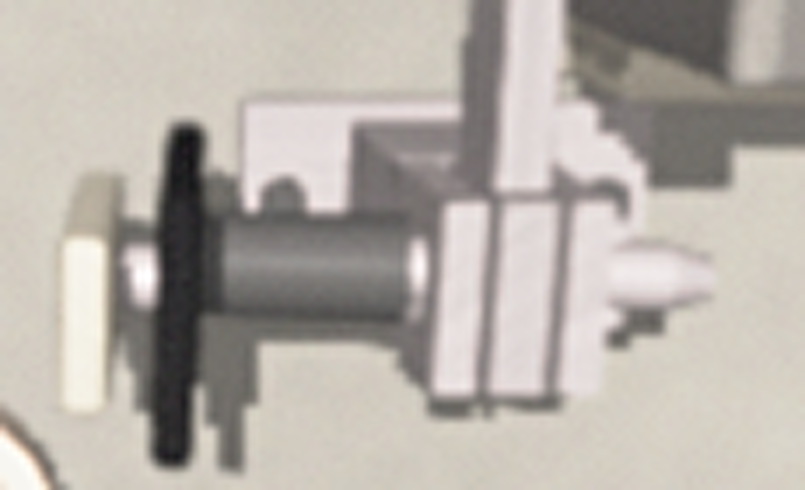

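Run:
```python
from workcell import *
print(close_job())
```

```text
the job is handed in; nothing more can be done
None
```

The job is done and handed in at about 52 s of the 210 s allowed. All four white tubs are nested in the drawer, the drawer is home, the bar is down in the latch, and the pin is locked through it. The system gave no verdict, so what follows is my own checks.

- **Tubs:** the camera showed tub2 perched about 20 mm high after I first let go of it. I pressed it down and its inner floor then read 47 mm, the seated height. A press on the finished stack met tub4's rim at the seated height, give or take about 2 mm. The rim spacings in the scene picture agree.
- **Drawer:** it met its stop exactly where I predicted, and the model overlay matches the closed position.
- **Bar:** it stopped with its top edge about 65 mm above the floor; 66 mm is expected when it is fully down. It lies between the latch lugs in the pictures.
- **Pin:** it went through without resistance until the shoulder touched, at about 11 N. After release the tip measured about 45 mm past the mouth, close to the hole axis, with the button visibly out. My earlier estimate during insertion put the tip at about 46 mm; both are within the allowed range.
- **Other things:** none of the bystanders or look-alikes was touched. The gripper was clear of everything at the end.

The press on tub2 reached 67 N at the wrist. That is under the 120 N wrist limit, and it was through the fingertips rather than the gripper's body. The push on the bar reached 56 N, also through the fingertips.

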